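Load, index and gauge a cold block

TASK

Set the blue cold block flat into the empty nest of the slide carriage, then pull out the red sprung index knob, slide the carriage until the block stands under the yellow height gauge and let the knob drop fully home in the hole there. Then press the gauge's green button until its foot rests firmly on the block, hold it there a moment, let it spring back up, and leave the other loose things on the bench undisturbed.

Things in the scene. Friction and masses are not known exactly. Their poses are not given: they have to be found in the camera images.
- station: The indexing slide, fixed to the bench: white base plate 245 x 320 x 8 mm. Origin on the bench; its x points away from the robot (turned by up to 0.2 rad), y runs along the slide. The steel index rail on its robot side leans 35 degrees and has five holes, at y = -100, -50, 0, +50, +100 mm.
- lamp (a point): Middle of the underside of an aluminium lamp bar along station y: 28 mm (x) by 310 mm, 181 to 204 mm above the bench, at station x = -56 mm, on 12 mm posts at y = +-145 mm. It leaves no room for a gripper straight above the index knob: come at the knob with the tool leaning back towards the robot by about 35 degrees, along the knob's axis.
- carriage (a joint): Travel of the aluminium carriage along the station's y, m: 0 at the start (pin in the middle hole), -0.100 and +0.100 in the end holes, stops at +-0.115. It slides with about 2 N of friction once the pin is pulled, and carries the nest and the knob along.
- nest (a point): Centre of the nest's floor on the carriage, 48 mm above the bench. The nest is 78 mm (station x) by 51 mm (station y) inside, with walls 7 mm high and 5 mm thick, open at the top. At the start it lies at station x = +20 mm, y = 0.
- plunger (a joint): How far the index plunger is pulled out along its axis, m: 0 = home in a hole, stop at 0.014. Its pin (8 mm) is clear of the hole above 0.009. A spring pulls it home: 4 N at 0, 7.5 N at 0.014. Let go between holes, the pin rides on the rail and falls into the next hole it meets.
- knob (a point): Centre of the red index knob, a cylinder 22 mm across, 16 mm long on an 8 mm stem. Its axis (z of this point, out of the hole) leans 35 degrees from vertical to the robot: (-0.574, 0, 0.819) in station axes; pull along it. At home it is 84 mm above the bench, at station x = -85 mm, 24 mm along the axis above the 16 mm barrel on the carriage, 97 mm lower than the lamp bar.
- gauge: Yellow-armed height gauge, fixed on the station's back edge, over either the left (+100 mm) or the right (-100 mm) end hole: origin under its spindle's axis, 8 mm above the bench, at station x = +20 mm. Its 22 mm wide arm reaches forward from a post (18 mm diameter, 220 mm high) 95 mm behind the axis; the arm's top is 188 mm above the bench.
- spindle (a joint): How far the gauge's spindle is pushed down, m: 0 = up, stop at 0.040. It springs back up (about 2 N at the top, 4 to 5 N when down). It reads about 0.032 when the foot rests on a fully seated block.
- foot (a point): Underside of the gauge's round foot (12 mm diameter), 125 mm above the bench when up.
- button (a point): Top centre of the green button on the spindle (28 mm diameter), 240 mm above the bench when up; press it straight down.
- reader: Black code-reader head on a stand like the gauge's, over the other end hole; fixed, not used. Origin, post and arm height as for the gauge.
- block: Blue cold block, 70 x 44 x 45 mm (x, y, z), about 0.3 kg, origin at the centre of its underside, with two rows of white or clear tube caps 6 mm high on top and a bare spot in the middle for the gauge's foot. Either way round fits the nest, long side along the station's x. It starts on the bench to the left or right of the station.
- tipbox: Yellow tip box, 95 x 70 x 50 mm, loose bystander. Origin under its centre.
- bottle: Amber bottle, 56 mm diameter, 130 mm high, loose bystander. Origin under its centre.
- tuberack: Green tube rack with blue caps, 60 x 50 x 57 mm, loose bystander. Origin under its centre.
- jar: Small jar, 42 mm diameter, 40 mm high, loose bystander between the robot and the station. Origin under its centre.

How it is judged (in metres and radians):
On the way, in this order (a step that is already met when the one before it is completed fails the run):
1. the block sits flat in the nest, let go of, with the carriage still in its loading hole (horizontal distance between block and nest below 0.006 m and z of block in the frame of nest between -0.003 and 0.003 m and angle between block's own z axis and vertical below 0.06 rad and angle between the x axis of block and the x axis of station, either way round below 0.15 rad and value of joint plunger below 0.002 m and contact force between the fingers and block below 0.1 N), for 0.2 s.
2. the index knob is pulled so that its pin is clear of the hole (value of joint plunger above 0.0085 m), for 0.1 s.
3. the carriage stands under the gauge with the pin fully home (horizontal distance between block and nest below 0.006 m and z of block in the frame of nest between -0.003 and 0.003 m and angle between block's own z axis and vertical below 0.06 rad and angle between the x axis of block and the x axis of station, either way round below 0.15 rad and horizontal distance between nest and foot below 0.004 m and value of joint plunger below 0.002 m), for 0.2 s.
4. the gauge's foot is pressed onto the seated block (value of joint spindle between 0.0305 and 0.034 m and contact force between spindle and block above 0.3 N), for 0.2 s.
At the end, for the whole second after the job is handed in: The block rests in the nest (within 6 mm of its centre, 3 mm of its floor, 0.06 rad of upright, 0.15 rad of square), the nest is under the gauge's foot within 4 mm, the plunger is home within 2 mm, the gauge has sprung back up within 3 mm, and all is at rest (all of step 3 and value of joint spindle below 0.003 m and linear speed of block below 0.02 m/s); the robot touches nothing.
It fails at once if the tipbox is pushed more than 30 mm or tipped (distance of tipbox from where it was at the start of the episode above 0.03 m or angle between tipbox's own z axis and vertical above 0.4 rad).
It fails at once if the bottle is pushed more than 30 mm or tipped (distance of bottle from where it was at the start of the episode above 0.03 m or angle between bottle's own z axis and vertical above 0.4 rad).
It fails at once if the tuberack is pushed more than 30 mm or tipped (distance of tuberack from where it was at the start of the episode above 0.03 m or angle between tuberack's own z axis and vertical above 0.4 rad).
It fails at once if the jar is pushed more than 30 mm or tipped (distance of jar from where it was at the start of the episode above 0.03 m or angle between jar's own z axis and vertical above 0.4 rad).
It also fails if it takes over 72 s, if anything falls off the work surface, if the arm or the gripper's body presses on something with over 40 N, if the wrist force passes 120 N, or if a joint passes its speed limit or range.

ROBOT

A 7-joint arm with a two-finger parallel gripper is mounted at the origin on the work surface. World frame = base frame: x ahead of the robot, y to its left, z up, the work surface at z = 0. Lengths are in m, angles in degrees, forces in N, time in s.
With the tool pointing down it reaches from about 0.425 to 0.875 m from the base axis. Payload 4.7 kg.
Tool frame: the origin (TCP) lies midway between the tips of the shut fingers; the grasp point (between the pads) lies env.grip_point_offset behind it (env.grip_point_offset is the distance from the TCP to the grasp point, in m); x points along the fingers, y is the direction in which the jaws open and shut, and the axes are right-handed (so a half turn about x gives the same grasp; the last joint's range is limited). The gripper opens to 87 mm and grips with 3 to 60 N. Pads are 19 mm wide; open, the fingers measure 117 mm over their backs; the gripper's body (75 mm by 190 mm) begins 51 mm behind the grasp point.
Start: joints at [65.724, 18.392, -4.016, 83.108, 1.295, 78.541, -3.26], TCP at [0.276, -0.589, 0.223] pointing down, gripper open.
Joint ranges: [-163.93, 163.93], [-17.29, 119.83], [-79.2, 71.16], [3.27, 140.29], [-89.18, 269.18], [5.43, 117.66], [-154.24, 154.24]. Speed limits (degrees/s): [147.25, 147.25, 180, 180, 180, 180, 180].

INTERFACE

Orientations are given as [roll, pitch, yaw] about the fixed x, y, z axes, in that order (R = Rz(yaw) Ry(pitch) Rx(roll)).
In Python, from cell import readout, read_camera, camera_params, sign_off, spot_in, pinpoint, env gives the robot as it stands.
- The arm moves only by the shell command python3 -m pendant 'ROWS' [OPENING] [FORCE]. ROWS is a JSON object of lists of equal length, an entry for each row: "xyz": the shift along the world's x, y, z in m, a list of three; "turn": the turn about the world's z in rad. A call has 1 to 10 rows; each row shifts and turns the pose as measured when the row begins; what a row does not reach is not made up. A row lasts 1/8 s, in which the tool goes at most 62.5 mm and 10.7 degrees, less where a joint would pass 70% of its speed; a pose out of reach is approached as far as the arm can. A call is refused whole if a number of a shift passes 0.0625 or a number of a turn 0.188, either way. A call with a gripper value outside its range is refused whole. OPENING is the opening, from 0 (shut) to 1 (fully open), set as the call begins (- or left out, the last holds). The fingers move at their own pace and stop on an object; FORCE is the grip in N (left out, the last holds). Time passes only in rows, so rows that do not move let the fingers close. It gives the time, the measured TCP pose, the force and the opening at its end, in the units of the state.
- readout.get_obs(): the state, without advancing time (a new reading comes with each control period).
- read_camera(name): name is "side" or "top" or "wrist"; returns the picture (480x640x3 uint8, red, green, blue); there is no depth.
- camera_params(name): a dict with "fx", "fy", "cx", "cy" (pixels), "rvec" (rotation vector, rad) and "tvec" (3), from world to camera coordinates, as OpenCV has them; the wrist camera has in their place "hand_eye" (4x4, takes a point from camera to tool coordinates, whose origin is the TCP and whose axes are the tool frame's). Camera axes: x right, y down, z forward; pixel columns grow to the right and rows downward; lengths in m; the calibration is good to about 2 mm. The wrist camera is an equidistant fisheye: a pixel r from the principal point sees the ray r / f radians off the axis. A picture is of the moment at which its call begins: read the wrist's pose just before it. camera_params takes no time and is no camera call.
- sign_off(): hands the job in, once; it reports no verdict.
Trained networks look in the newest picture that a camera, given by its name, has taken for a name from the list of things; names that differ only in an ending like _2 or _b are one class to them, and where a whole thing is asked for, a point or a joint stands for the part that bears it (a point fixed in the world has none). Each returns a list of dicts, best first, with "score" (0 to 1); they miss things now and then, are a little off and sometimes report something else, mostly with a low value. They report only what shows in the picture. A call takes as long as a camera call.
- spot_in(camera, name): "at" ([x, y, z] in m, in the coordinates of the camera as it stood for that picture, good to about 4 mm: the middle of the surface that is visible of it).
- pinpoint(camera, name): "at" ([x, y, z] in m, in the coordinates of the camera as it stood for that picture, good to about 4 mm: a listed point, or the origin of a listed thing).
The state is a dict: "time_s": time; "qpos": joint angles; "joint_velocities": joint speeds; "effort": joint torques, N m; "tool_pos": TCP position; "tool_rot": TCP orientation; "force": force on the tool from outside, world axes, zero at the start; "wrist_torque": the same for the moment, N m; "grip_width": finger opening in m.
Only numpy, scipy, OpenCV 4.12 (cv2) and the standard library are available. Lean on these libraries where they do the work, as an engineer would, in place of code of your own. Each camera call takes 0.05 s, during which the arm holds its last target.

## Working session

There is one attempt and no reset: what is moved stays moved. The work goes in short steps, Python scripts to look and compute and a shell command to move; the robot and the scene stay as the last step left them, time stands still between calls to the robot, and variables do not carry over. Pictures are saved under pics/ and viewed, and the job is handed in when it is done.

```bash
ls; mkdir -p pics
cat > h.py <<'E'
import numpy as np, cv2
from scipy.spatial.transform import Rotation as R
from cell import readout, read_camera, camera_params, sign_off, spot_in, pinpoint, env
def obs(): return readout.get_obs()
def tool():
    o=obs(); return np.array(o['tool_pos']), o['tool_rot']
def RT(rot): return R.from_euler('xyz',rot,degrees=True).as_matrix()
def shot(cam,name):
    o=obs(); im=read_camera(cam); cv2.imwrite(f'pics/{name}.png',im[:,:,::-1]); return o,im
def c2w(cam,p,o=None):
    c=camera_params(cam); p=np.array(p)
    if cam=='wrist':
        H=np.array(c['hand_eye']); q=H[:3,:3]@p+H[:3,3]
        return RT(o['tool_rot'])@q+np.array(o['tool_pos'])
    Rm=cv2.Rodrigues(np.array(c['rvec'],float))[0]
    return Rm.T@(p-np.array(c['tvec']).ravel())
def w2p(cam,p):
    c=camera_params(cam); Rm=cv2.Rodrigues(np.array(c['rvec'],float))[0]
    q=Rm@np.array(p)+np.array(c['tvec']).ravel(); return c['fx']*q[0]/q[2]+c['cx'],c['fy']*q[1]/q[2]+c['cy']
def find(cam,names,o=None,f=pinpoint):
    for n in names:
        r=f(cam,n)
        for d in r[:2]: print(cam,n,round(d['score'],2),np.round(c2w(cam,d['at'],o),4))
E
python3 - <<'E'
from h import *
print(obs(), env.grip_point_offset)
for c in ('top','side'):
    o,im=shot(c,c+'0')
    find(c,['station','lamp','nest','knob','gauge','foot','button','reader','block','tipbox','bottle','tuberack','jar'])
print(obs()['time_s'])
E
```

```text
pics
{'time_s': 0.0, 'qpos': array([65.72552702, 18.43937694, -4.01453895, 83.17398973,  1.29566351,
       78.54078622, -3.26014283]), 'joint_velocities': array([ 0.00151623, -0.09384783, -0.02122739,  0.03072585, -0.03306899,
        0.07450788,  0.05685233]), 'effort': array([ 1.48043564e-04, -4.91282880e+01, -4.03704699e-01, -3.12534606e+01,
       -6.39087427e-02,  4.35312814e-02,  2.01410489e-04]), 'tool_pos': array([ 0.27525671, -0.58823743,  0.22146578]), 'tool_rot': array([-86.49218739,  89.89091741, 118.59106276]), 'force': array([0.96415956, 0.62999896, 0.42257698]), 'wrist_torque': array([-0.0281594 ,  0.00574724, -0.00084968]), 'grip_width': 0.08717257500164158} 0.0187
top station 0.73 [ 0.59    0.016  -0.0025]
top lamp 0.85 [0.5384 0.0157 0.1768]
top lamp 0.63 [0.5071 0.0146 0.085 ]
top nest 0.68 [0.6141 0.0172 0.0521]
top knob 0.54 [0.5064 0.016  0.0848]
top gauge 0.34 [0.6742 0.3097 0.0024]
top foot 0.55 [ 0.6208 -0.0777  0.1263]
top button 0.69 [ 0.6205 -0.0807  0.2354]
top block 0.94 [0.484  0.29   0.0011]
top tipbox 0.88 [ 0.439  -0.2924 -0.    ]
top bottle 0.69 [ 6.707e-01  3.088e-01 -1.000e-04]
top tuberack 0.78 [ 0.6706 -0.3055  0.0008]
top jar 0.58 [ 0.4262  0.0011 -0.0039]
side station 0.62 [0.5942 0.0182 0.0026]
side lamp 0.66 [0.534  0.0128 0.1828]
side nest 0.7 [0.6156 0.0183 0.0461]
side knob 0.56 [0.5166 0.0155 0.0877]
side knob 0.43 [0.5349 0.0121 0.1829]
side foot 0.81 [ 0.6219 -0.0779  0.1285]
side button 0.58 [ 0.6252 -0.0765  0.1298]
side button 0.55 [ 0.6224 -0.0812  0.24  ]
side reader 0.23 [0.6155 0.0167 0.0465]
side block 0.6 [4.836e-01 2.886e-01 2.000e-04]
side bottle 0.9 [6.670e-01 3.083e-01 3.000e-04]
side tuberack 0.67 [ 0.6735 -0.3058 -0.001 ]
side jar 0.77 [0.4233 0.0037 0.001 ]
side jar 0.22 [ 0.6758 -0.3081 -0.0018]
1.4
```

View pics/top0.png

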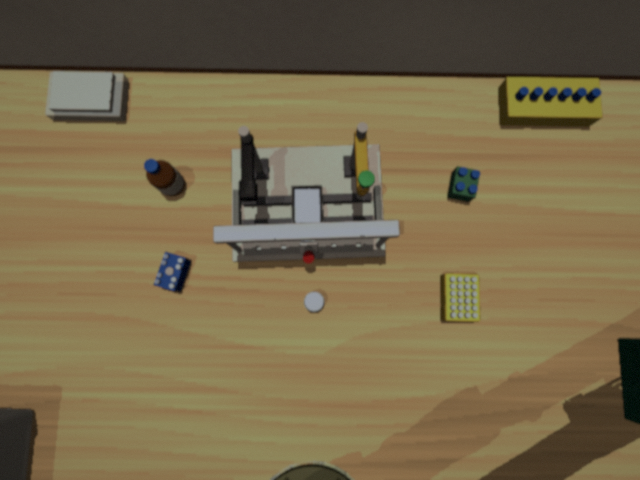

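View pics/side0.png

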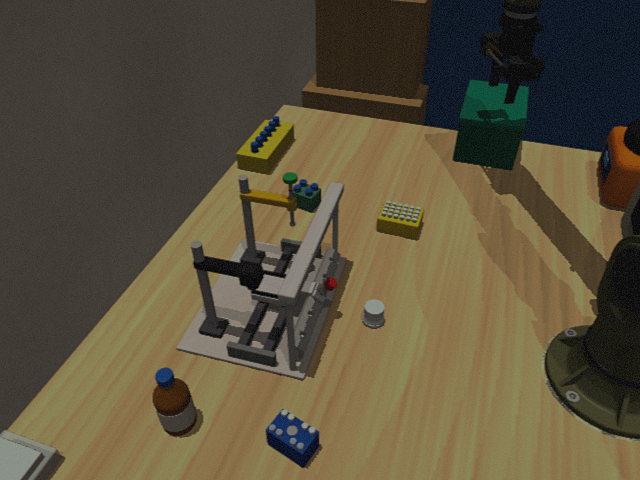

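The station is turned slightly. The gauge (yellow arm, green button at 367,179) is on the right (-100 mm), the reader is on the left, the block is at (172,272), and the jar (314,301) stands in front of the knob (309,257). Next I'll check the interface for tilt and measure the yaws at sub-pixel level.

```bash
python3 -m pendant --help 2>&1 | head -30
python3 - <<'E'
import cv2
im=cv2.imread('pics/top0.png')
cv2.imwrite('pics/c1.png',cv2.resize(im[235:310,135:215],None,fx=8,fy=8,interpolation=cv2.INTER_CUBIC)[:600])
cv2.imwrite('pics/c2.png',cv2.resize(im[120:320,205:410],None,fx=3,fy=3,interpolation=cv2.INTER_CUBIC)[:600])
E
```

```text
invalid input: not JSON, or not a number
```

Run:
```python
from h import *
print(camera_params('wrist')); c=camera_params('top'); print(c)
```

```text
{'fx': 371.64829954431775, 'fy': 371.64829954431775, 'cx': 321.8912205311609, 'cy': 235.11132091701523, 'hand_eye': array([[ 5.92421776e-04, -2.76029797e-01,  9.61148896e-01,
        -1.62490667e-01],
       [ 9.99999622e-01,  7.75590873e-04, -3.93628253e-04,
         5.38682976e-04],
       [-6.36805185e-04,  9.61148766e-01,  2.76030152e-01,
        -7.56900186e-02],
       [ 0.00000000e+00,  0.00000000e+00,  0.00000000e+00,
         1.00000000e+00]])}
{'fx': 452.8475059954599, 'fy': 452.8475059954599, 'cx': 322.43037451054494, 'cy': 240.9138544005504, 'rvec': array([ 2.15892099, -2.13138021,  0.17823525]), 'tvec': array([-0.02114198,  0.54608038,  0.8692388 ])}
```

View pics/c1.png

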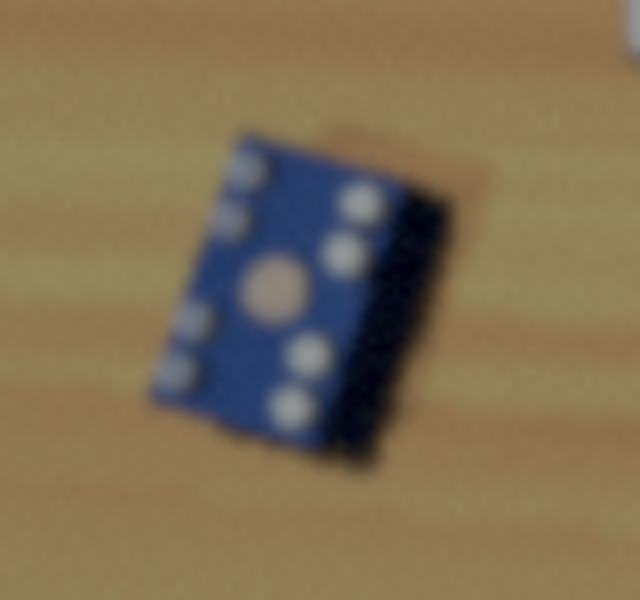

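View pics/c2.png

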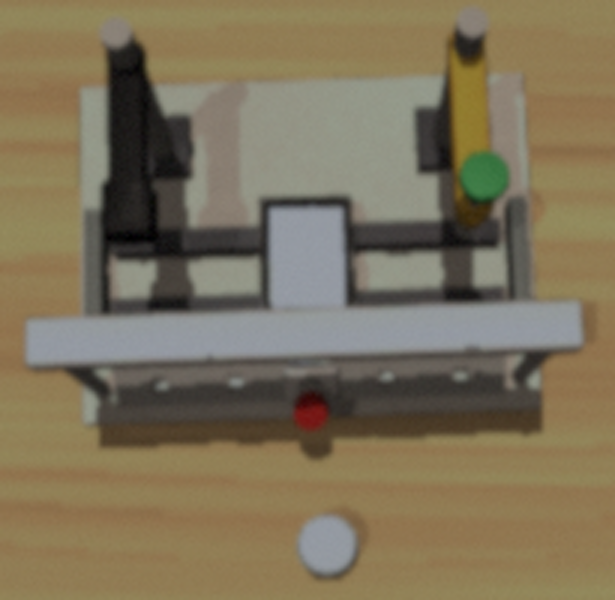

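```bash
cat >> h.py <<'E'
def p2w(cam,u,v,z):
    c=camera_params(cam); Rm=cv2.Rodrigues(np.array(c['rvec'],float))[0]
    d=Rm.T@np.array([(u-c['cx'])/c['fx'],(v-c['cy'])/c['fy'],1]); C=-Rm.T@np.array(c['tvec']).ravel()
    return C+d*(z-C[2])/d[2]
E
python3 - <<'E'
from h import *
def g(pts,s,ox,oy,z): return np.array([p2w('top',(x+.5)/s-.5+ox,(y+.5)/s-.5+oy,z) for x,y in pts])
b=g([(245,132),(155,402),(325,448),(405,185)],8,135,235,.045)
print(b.round(4),b.mean(0)); d=(b[0]+b[3]-b[1]-b[2])/2; print('blk yaw',np.arctan2(d[1],d[0]),np.linalg.norm(d),np.linalg.norm((b[0]+b[1]-b[2]-b[3])/2))
l=g([(25,322),(28,367),(580,301),(582,346)],3,205,120,.204)
print(l.round(4)); d=(l[0]+l[1]-l[2]-l[3])/2;print('st yaw',np.arctan2(-d[0],d[1]),np.linalg.norm(d),l.mean(0))
s=g([(80,88),(522,73),(83,424)],3,205,120,.008);print(s.round(4));d=s[0]-s[1];print(np.arctan2(-d[0],d[1]),np.linalg.norm(d)); d=s[0]-s[2];print(np.arctan2(d[1],d[0]),np.linalg.norm(d))
n=g([(264,202),(350,199)],3,205,120,.055);print(n.round(4))
n=g([(485,176)],3,205,120,.240);print('btn',n.round(4))
n=g([(311,411)],3,205,120,.090);print('knob',n.round(4))
n=g([(328,546)],3,205,120,.04);print('jar',n.round(4))
E
```

```text
[[0.5212 0.2991 0.045 ]
 [0.4538 0.3168 0.045 ]
 [0.4431 0.2744 0.045 ]
 [0.5084 0.2586 0.045 ]] [0.48162757 0.287213   0.045     ]
blk yaw -0.24719653888129184 0.06838564127497174 0.04309493992590853
[[ 0.5418  0.1689  0.204 ]
 [ 0.5167  0.166   0.204 ]
 [ 0.558  -0.1383  0.204 ]
 [ 0.5327 -0.139   0.204 ]]
st yaw 0.05244911825532124 0.3065343043858337 [0.53732171 0.01442449 0.204     ]
[[ 0.7495  0.1842  0.008 ]
 [ 0.766  -0.1338  0.008 ]
 [ 0.5071  0.1717  0.008 ]]
0.051730114829071465 0.31841521596370154
0.051538840669432436 0.24276371948098638
[[ 0.6539  0.0475  0.055 ]
 [ 0.6569 -0.0104  0.055 ]]
btn [[ 0.6182 -0.0817  0.24  ]]
knob [[0.5083 0.0127 0.09  ]]
jar [[0.4249 0.0011 0.04  ]]
```

Run:
```python
from h import *
im=cv2.imread('pics/side0.png')
cv2.imwrite('pics/c3.png',cv2.resize(im[0:150,440:600],None,fx=4,fy=4,interpolation=cv2.INTER_CUBIC))
o,im=shot('wrist','w0')
T=RT(o['tool_rot']); print(T.round(3), o['qpos'].round(2))
for s in [(0,0,0)]+[(0,.095*k,0) for k in(-1,1)]:
  for b in (0,-.07): print(s,b,w2p('side',np.array(o['tool_pos'])+T@(np.array(s)+[b,0,0])))
print(w2p('side',c2w('wrist',[0,0,0],o)))
```

```text
[[ 0.     0.424 -0.906]
 [-0.    -0.906 -0.424]
 [-1.     0.     0.   ]] [65.72 18.39 -4.02 83.11  1.29 78.54 -3.26]
(0, 0, 0) 0 (np.float64(500.8794298645646), np.float64(93.59869152219673))
(0, 0, 0) -0.07 (np.float64(507.6896777856685), np.float64(64.92848115337611))
(0, -0.095, 0) 0 (np.float64(516.5907186285601), np.float64(112.08776434393698))
(0, -0.095, 0) -0.07 (np.float64(524.474917190114), np.float64(82.36433288338586))
(0, 0.095, 0) 0 (np.float64(486.86838584730395), np.float64(77.11046977062483))
(0, 0.095, 0) -0.07 (np.float64(492.78698958615723), np.float64(49.44815015753534))
(np.float64(483.86850887484457), np.float64(24.942512146820178))
```

View pics/c3.png

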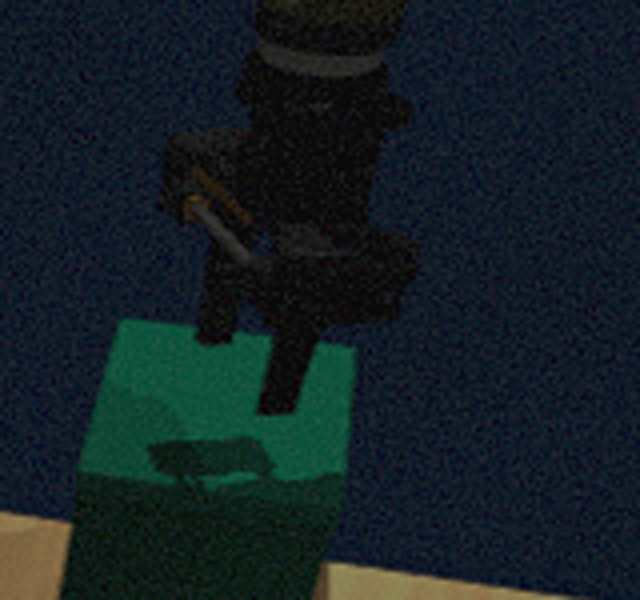

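View pics/w0.png

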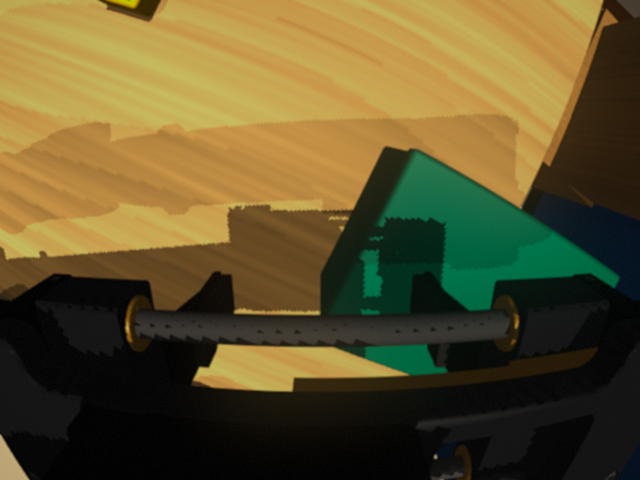

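Run:
```python
from h import *
im=cv2.imread('pics/side0.png')
o=obs();T=RT(o['tool_rot']);P=np.array(o['tool_pos'])
outs=[]
for h,w,t in((.03,.095,.0375),(.05,.095,.0375)):
    A=cv2.resize(im[0:150,440:600],None,fx=4,fy=4,interpolation=cv2.INTER_CUBIC)
    A=np.clip(A.astype(int)*3,0,255).astype(np.uint8)
    c=[(x,y,z) for x in(-.0697,-.0697-h) for y in(-w,w) for z in(-t,t)]
    q=[w2p('side',P+T@np.array(k)) for k in c]; q=[(int((a-440)*4),int(b*4)) for a,b in q]
    for i in range(8):
        for j in range(i):
            if sum(c[i][k]!=c[j][k] for k in range(3))==1: cv2.line(A,q[i],q[j],(0,255,255),1)
    a,b=w2p('side',c2w('wrist',[0,0,0],o)); cv2.circle(A,(int((a-440)*4),int(b*4)),5,(0,0,255),1)
    outs.append(A[:600])
cv2.imwrite('pics/c4.png',np.hstack(outs)[:, :1280][::1, :][:480]); 
cv2.imwrite('pics/c4.png',cv2.resize(np.hstack(outs)[:480],(800,300)))
i2=cv2.imread('pics/side0.png')[160:370,170:370]; cv2.imwrite('pics/c5.png',cv2.resize(i2,None,fx=2.8,fy=2.8,interpolation=cv2.INTER_CUBIC))
```

```text
(no output)
```

View pics/c4.png

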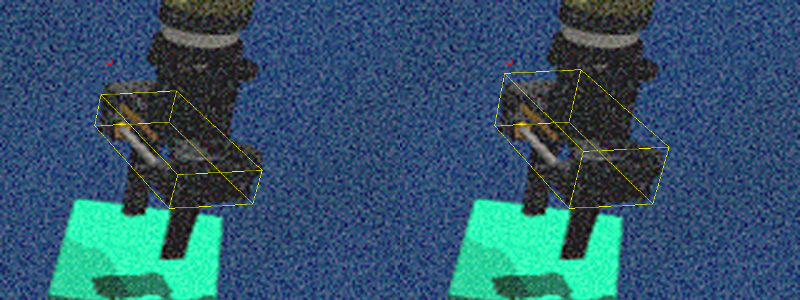

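View pics/c5.png

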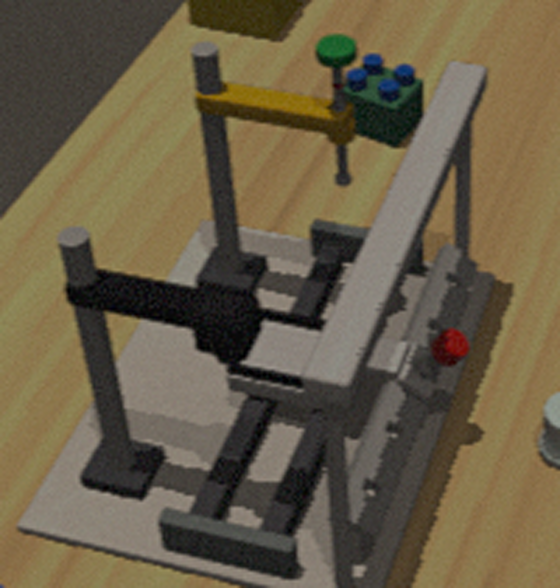

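Findings so far:
- The gripper has a cross-beam about 190 mm wide along the jaws. It cannot fit between the gauge and reader with jaws along y.
- The block will probably have to go in with jaws along station x, with the beam's front end passing under the lamp bar (181 mm).
- I'll go over to the block and measure the beam height from the side camera on the way.

```bash
python3 -m pendant '{"xyz":[[0.021,0.05,0.03],[0.021,0.055,0.02],[0.021,0.055,0.02],[0.021,0.055,0.02],[0.021,0.055,0.02],[0.021,0.055,0.015],[0.021,0.055,0.015],[0.021,0.055,0],[0.021,0.055,0],[0.021,0.055,0]],"turn":[0.08,0.08,0.08,0.08,0.08,0.08,0.08,0.08,0.08,0.08]}' 1
```

```text
time_s: 2.7
tool_pos: [0.4848, -0.0339, 0.3658]
tool_rot: [61.9, 89.5, -46.3]
force: [0.4, -0.0, -0.2]
grip_width: 0.0867
```

```bash
python3 -m pendant '{"xyz":[[0,0.054,0],[0,0.054,0],[0,0.054,-0.01],[0,0.054,-0.02],[0,0.054,-0.03],[0,0.051,-0.04],[0,0,0]],"turn":[0.03,0.03,0.03,0,0,0,0]}'
python3 - <<'E'
from h import *
o,im=shot('side','s1'); T=RT(o['tool_rot']); print(T.round(3),o['tool_pos'],np.degrees(np.arctan2(T[1,1],T[0,1])))
o2,im2=shot('wrist','w1'); find('wrist',['block'],o2)
P=np.array(o['tool_pos'])
print(w2p('side',P))
A=im[:,:,::-1].copy()
u,v=map(int,w2p('side',P+[0,0,.08])); x0,y0=max(0,min(480,u-80)),max(0,v-80)
B=cv2.resize(A[y0:y0+150,x0:x0+160],None,fx=4,fy=4,interpolation=cv2.INTER_CUBIC); B=np.clip(B.astype(int)*2,0,255).astype(np.uint8)
B0=B.copy()
for h,col in((.035,(0,255,255)),(.05,(0,0,255))):
    c=[(x,y,z) for x in(-.0697,-.0697-h) for y in(-.095,.095) for z in(-.0375,.0375)]
    q=[w2p('side',P+T@np.array(k)) for k in c]; q=[(int((a-x0)*4),int((b-y0)*4)) for a,b in q]
    for i in range(8):
        for j in range(i):
            if sum(c[i][k]!=c[j][k] for k in range(3))==1: cv2.line(B,q[i],q[j],col,1)
cv2.imwrite('pics/s1b.png',B); cv2.imwrite('pics/s1c.png',B0)
E
```

```text
time_s: 3.58
tool_pos: [0.4832, 0.2993, 0.2674]
tool_rot: [89.2, 89.2, -13.3]
force: [-0.4, -0.5, -0.2]
grip_width: 0.0871
[[ 0.013  0.976 -0.215]
 [-0.003 -0.215 -0.977]
 [-1.     0.014  0.   ]] [0.48315155 0.29932575 0.26735345] -12.440653699235355
wrist block 0.68 [0.4819 0.2919 0.0031]
(np.float64(280.0987989408473), np.float64(342.66233324605935))
```

View pics/s1b.png

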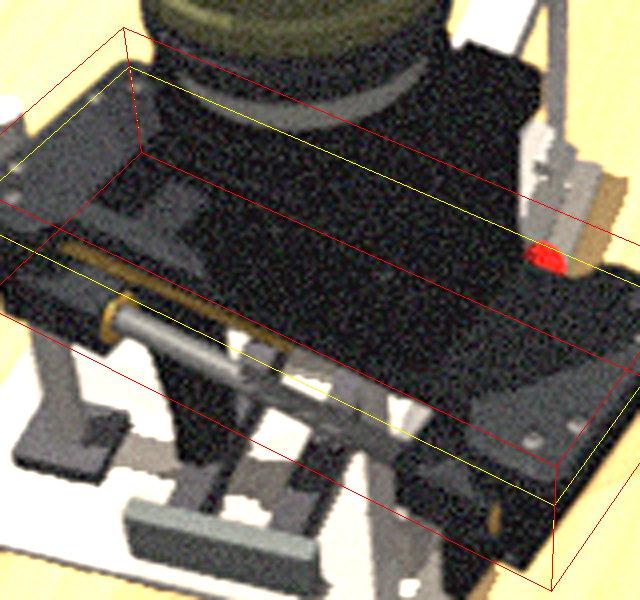

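View pics/s1c.png

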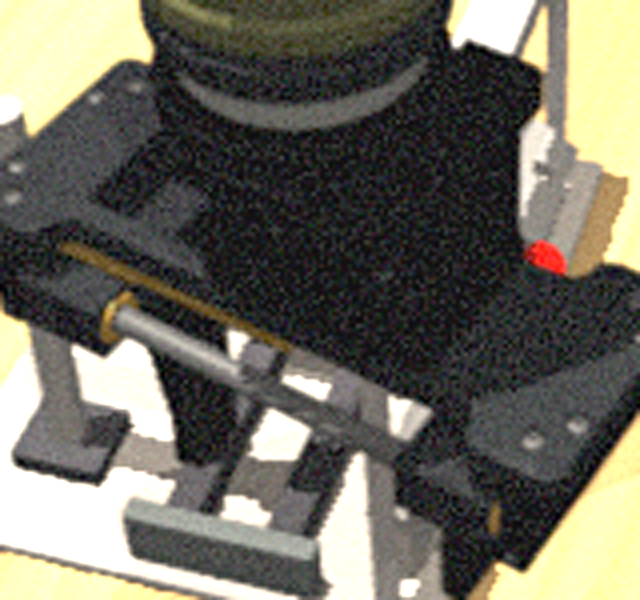

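View pics/w1.png

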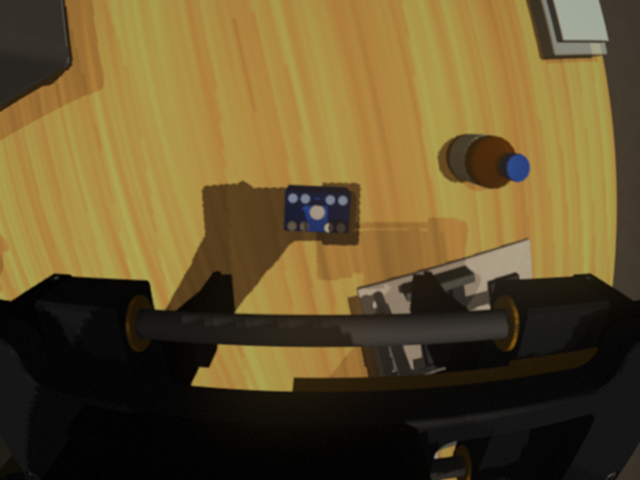

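```bash
python3 -m pendant '{"xyz":[[0,-0.005,-0.05],[0,-0.005,-0.05],[0,0,-0.03],[0,0,0],[0,0,0]],"turn":[-0.015,-0.015,0,0,0]}'
python3 - <<'E'
from h import *
o2,im2=shot('wrist','w2'); find('wrist',['block'],o2)
T=RT(o2['tool_rot']); print(T.round(4),o2['tool_pos'],np.degrees(np.arctan2(T[1,1],T[0,1])))
E
```

```text
time_s: 4.35
tool_pos: [0.4964, 0.2769, 0.1463]
tool_rot: [96.6, 87.9, -9.1]
force: [-0.7, -0.3, 0.5]
grip_width: 0.087
wrist block 0.9 [0.4829 0.2913 0.0037]
[[ 0.0367  0.962  -0.2707]
 [-0.0059 -0.2707 -0.9627]
 [-0.9993  0.0369 -0.0043]] [0.49642503 0.27692886 0.14634485] -15.715737313791225
```

View pics/w2.png

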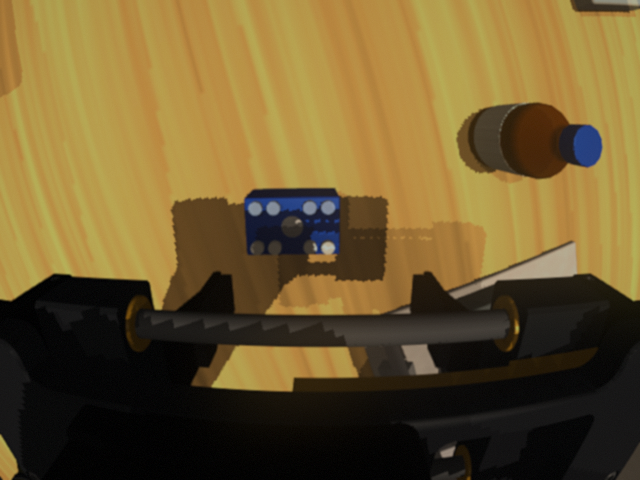

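```bash
python3 -m pendant '{"xyz":[[0,0,0.05],[0,0,0.05],[0,0,0.03]],"turn":[0,0,0]}'
python3 -m pendant '{"xyz":[[-0.007,0.006,-0.02],[-0.007,0.006,-0.02],[0,0,-0.02],[0,0,-0.02]],"turn":[0.01,0.01,0,0]}'
```

```text
time_s: 4.82
tool_pos: [0.4959, 0.277, 0.2819]
tool_rot: [97.4, 87.8, -8.3]
force: [0.3, 0.0, 0.1]
grip_width: 0.0867
time_s: 5.32
tool_pos: [0.4836, 0.2928, 0.2071]
tool_rot: [104.9, 87.0, 0.5]
force: [-0.6, 0.0, -0.0]
grip_width: 0.0868
```

```bash
cat > t.py <<'E'
from h import *
o=obs();T=RT(o['tool_rot']); print(o['time_s'].__round__(2),'pos',np.array(o['tool_pos']).round(4),'tx',T[:,0].round(4),'jaw',np.degrees(np.arctan2(T[1,1],T[0,1])).round(2),'jawz',T[2,1].round(4),'F',np.array(o['force']).round(1),'g',round(o['grip_width'],4), 'q',o['qpos'].round(1))
E
python3 t.py
python3 -m pendant '{"xyz":[[0,0,0],[0,0,0]],"turn":[0,0]}'>/dev/null; python3 t.py
python3 -m pendant '{"xyz":[[0,0,-0.02],[0,0,-0.02],[0,0,0]],"turn":[0,0,0]}'>/dev/null; python3 t.py
python3 -m pendant '{"xyz":[[0,0,0.02],[0,0,0.02],[0,0,0]],"turn":[0,0,0]}'>/dev/null; python3 t.py
```

```text
5.33 pos [0.4836 0.2928 0.2071] tx [ 5.230e-02  4.000e-04 -9.986e-01] jaw -14.44 jawz 0.0505 F [-0.6  0.  -0. ] g 0.0868 q [ 13.2  12.4 -54.2  97.5  12.5  73.2 -58. ]
5.58 pos [0.4824 0.2928 0.2064] tx [ 5.060e-02 -4.000e-04 -9.987e-01] jaw -14.36 jawz 0.0492 F [0.4 0.2 0.5] g 0.0874 q [ 13.2  12.4 -54.3  97.6  12.5  73.2 -58. ]
5.95 pos [0.4827 0.2927 0.1644] tx [ 5.170e-02 -2.000e-04 -9.987e-01] jaw -14.39 jawz 0.0501 F [-0.  -0.2 -0.1] g 0.0871 q [ 12.1  14.6 -53.6 100.7  14.6  68.9 -59.8]
6.33 pos [0.4834 0.2938 0.2086] tx [ 0.0537  0.0016 -0.9986] jaw -14.36 jawz 0.0516 F [-0.1  0.3 -0.1] g 0.087 q [ 13.2  12.3 -54.3  97.4  12.4  73.3 -58. ]
```

```bash
python3 -m pendant '{"xyz":[[0.03,0,0],[0.03,0,0],[0,0,0]],"turn":[0,0,0]}'>/dev/null; python3 t.py
python3 -m pendant '{"xyz":[[-0.03,0,0],[-0.03,0,0],[0,0,0]],"turn":[0,0,0]}'>/dev/null; python3 t.py
python3 -m pendant '{"xyz":[[0,-0.03,0],[0,0,0]],"turn":[0,0]}'>/dev/null; python3 t.py
python3 -m pendant '{"xyz":[[0,0.03,0],[0,0,0]],"turn":[0,0]}'>/dev/null; python3 t.py
python3 -m pendant '{"xyz":[[0,0,0],[0,0,0]],"turn":[0.1,0]}'>/dev/null; python3 t.py
python3 -m pendant '{"xyz":[[0,0,0],[0,0,0]],"turn":[-0.1,0]}'>/dev/null; python3 t.py
```

```text
6.7 pos [0.5456 0.2939 0.2107] tx [ 0.0575  0.0017 -0.9983] jaw -14.38 jawz 0.0552 F [ 0.   0.2 -0.1] g 0.0874 q [ 10.2  19.8 -52.   90.1  18.1  75.4 -58.3]
7.08 pos [0.4818 0.2951 0.2105] tx [ 0.0555  0.0025 -0.9985] jaw -14.29 jawz 0.0531 F [-0.2  0.5 -0.1] g 0.087 q [ 13.6  12.2 -54.9  97.4  12.4  73.3 -58.1]
7.33 pos [0.4819 0.2645 0.2109] tx [ 0.0571  0.0019 -0.9984] jaw -14.24 jawz 0.0549 F [ 0.5 -0.4 -0.1] g 0.0868 q [ 17.5   9.3 -54.6  99.5   9.8  72.6 -53.5]
7.58 pos [0.4826 0.2957 0.2115] tx [ 0.0586  0.0029 -0.9983] jaw -14.34 jawz 0.0561 F [-1.   0.  -0.4] g 0.0871 q [ 13.8  12.2 -55.2  97.3  12.6  73.3 -58.3]
7.83 pos [0.483  0.296  0.2114] tx [ 0.0577  0.0092 -0.9983] jaw -8.47 jawz 0.0557 F [-0.2 -0.2 -0.8] g 0.0867 q [ 14.7  12.3 -56.1  97.4  12.5  73.1 -52.3]
8.07 pos [0.4834 0.2954 0.2114] tx [ 0.0583  0.0029 -0.9983] jaw -14.55 jawz 0.0557 F [ 0.8 -0.3 -1.2] g 0.0872 q [ 13.7  12.3 -55.1  97.3  12.6  73.3 -58.4]
```

```bash
python3 -m pendant '{"xyz":[[0,0,0.06],[0,0,0.06],[0,0,0]],"turn":[0,0,0]}'>/dev/null; python3 t.py
python3 -m pendant '{"xyz":[[0,0,-0.06],[0,0,-0.06],[0,0,0]],"turn":[0,0,0]}'>/dev/null; python3 t.py
python3 -m pendant '{"xyz":[[0.06,0,0],[0,0,0]],"turn":[0,0]}'>/dev/null; python3 t.py
python3 -m pendant '{"xyz":[[-0.06,0,0],[0,0,0]],"turn":[0,0]}'>/dev/null; python3 t.py
```

```text
8.45 pos [0.4826 0.294  0.3335] tx [ 0.0561  0.0018 -0.9984] jaw -14.44 jawz 0.0539 F [-0.6  0.7 -0. ] g 0.0873 q [ 14.9   9.  -56.   85.9   9.5  86.5 -55.3]
8.82 pos [0.4827 0.2929 0.2103] tx [ 0.0577  0.0015 -0.9983] jaw -14.4 jawz 0.0555 F [-0.1 -0.1  0.6] g 0.0866 q [ 14.1  12.1 -55.2  97.6  12.5  73.2 -58.1]
9.07 pos [0.5451 0.2922 0.2117] tx [ 0.0573  0.0011 -0.9984] jaw -14.41 jawz 0.0552 F [-0.4 -0.4  0.3] g 0.0874 q [ 11.2  20.  -53.1  90.1  18.5  75.6 -58.5]
9.32 pos [0.4842 0.2945 0.2141] tx [ 0.0556  0.0061 -0.9984] jaw -14.36 jawz 0.0524 F [ 0.  -0.5  0.8] g 0.0872 q [ 14.9  12.5 -56.3  97.   12.7  73.7 -58.1]
```

```bash
python3 -m pendant '{"xyz":[[-0.05,0,0.02],[-0.05,0,0.02],[-0.04,0,0]],"turn":[0,0,0]}'>/dev/null; python3 t.py
python3 -m pendant '{"xyz":[[-0.04,0,0],[-0.04,0,0]],"turn":[0,0]}'>/dev/null; python3 t.py
python3 -m pendant '{"xyz":[[-0.04,0,0],[-0.04,0,0]],"turn":[0,0]}'>/dev/null; python3 t.py
```

```text
9.7 pos [0.3448 0.2963 0.2584] tx [ 0.0548  0.0137 -0.9984] jaw -14.42 jawz 0.0497 F [0.6 0.1 0.5] g 0.087 q [ 21.1 -13.4 -56.6 106.6 -10.2  78.  -47.5]
9.95 pos [0.2845 0.2974 0.262 ] tx [ 0.0587  0.0151 -0.9982] jaw -14.49 jawz 0.0531 F [-0.   1.1 -0.4] g 0.087 q [ -2.4 -17.3 -39.5 111.3  -9.5  79.2 -53.9]
10.2 pos [0.2575 0.3011 0.2699] tx [ 0.0697  0.019  -0.9974] jaw -14.48 jawz 0.0628 F [-0.3  0.3  0.6] g 0.0869 q [-28.4 -17.3 -21.6 112.9  -4.   79.9 -63.2]
```

```bash
python3 -m pendant '{"xyz":[[0,0,0.05],[0,0,0.05]],"turn":[0,0]}'>/dev/null; python3 t.py
python3 -m pendant '{"xyz":[[0,0,0.05],[0,0,0.05]],"turn":[0,0]}'>/dev/null; python3 t.py
```

```text
10.45 pos [0.2537 0.3013 0.3724] tx [ 0.0675  0.018  -0.9976] jaw -14.03 jawz 0.0612 F [-0.5  0.9 -1. ] g 0.0871 q [-41.1 -17.1 -11.3 102.   -0.9  91.6 -66. ]
10.7 pos [0.2517 0.3021 0.4803] tx [ 0.0722  0.0245 -0.9971] jaw -13.73 jawz 0.0644 F [0.4 0.1 0.5] g 0.0869 q [-40.8 -15.1 -11.4  88.2  -0.6 102.9 -65.7]
```

```bash
python3 -m pendant '{"xyz":[[0.025,-0.05,0],[0.025,-0.05,0],[0.025,-0.05,0],[0.025,-0.05,0],[0.025,-0.05,-0.02],[0.025,-0.05,-0.02]],"turn":[0,0,0,0,0,0]}'>/dev/null; python3 t.py
python3 -m pendant '{"xyz":[[-0.04,0,0],[-0.04,0,0]],"turn":[0,0]}'>/dev/null; python3 t.py
python3 -m pendant '{"xyz":[[-0.04,0,0],[-0.04,0,0]],"turn":[0,0]}'>/dev/null; python3 t.py
```

```text
11.45 pos [0.4145 0.0068 0.4637] tx [ 0.09    0.0323 -0.9954] jaw -12.69 jawz 0.0808 F [0.6 0.2 0.1] g 0.0872 q [-14.4 -15.    8.2  90.2   0.9  99.3 -18.8]
11.7 pos [0.3849 0.0039 0.4663] tx [ 0.0741  0.0354 -0.9966] jaw -12.8 jawz 0.0645 F [-0.8 -0.6  0.7] g 0.0872 q [ 11.5 -16.9 -10.   91.3  -5.2 101.2 -12. ]
11.95 pos [0.3705 0.0066 0.457 ] tx [ 0.0363  0.0438 -0.9984] jaw -12.22 jawz 0.0262 F [-0.5  1.1  0.8] g 0.0871 q [  9.5 -17.2  -8.5  92.6  -5.2 102.4 -12.1]
```

```bash
python3 -m pendant '{"xyz":[[0,0.05,0],[-0.01,0.05,0],[-0.02,0.05,0],[-0.025,0.05,0],[-0.03,0.05,0],[-0.03,0.05,0],[0,0,0]],"turn":[0,0,0,0,0,0,0]}'>/dev/null; python3 t.py
python3 -m pendant '{"xyz":[[-0.025,-0.03,0],[-0.025,-0.03,0]],"turn":[0,0]}'>/dev/null; python3 t.py
```

```text
12.82 pos [0.2511 0.3122 0.4726] tx [ 0.0548  0.0541 -0.997 ] jaw -12.64 jawz 0.0418 F [ 0.5 -1.1  0.2] g 0.0872 q [-26.1 -15.5 -21.4  88.7  -5.5 101.3 -60.8]
13.07 pos [0.2388 0.2905 0.4738] tx [ 0.0421  0.0384 -0.9984] jaw -13.29 jawz 0.0322 F [ 0.5 -0.2  0.2] g 0.0874 q [-5.180e+01 -1.700e+01 -2.500e+00  9.060e+01 -1.000e-01  1.032e+02
 -6.740e+01]
```

```bash
python3 -m pendant '{"xyz":[[-0.025,-0.03,0],[-0.025,-0.03,0]],"turn":[0,0]}'>/dev/null; python3 t.py
python3 -m pendant '{"xyz":[[0,0,0],[0,0,0]],"turn":[0,0]}'>/dev/null; python3 t.py
```

```text
13.32 pos [0.2298 0.2791 0.4636] tx [ 0.016   0.0085 -0.9998] jaw -13.52 jawz 0.0135 F [ 1.1 -0.7  1.8] g 0.0868 q [-49.8 -17.3  -3.8  91.9  -0.7 104.4 -67.1]
13.57 pos [0.2277 0.2807 0.4659] tx [ 0.0159  0.0118 -0.9998] jaw -12.94 jawz 0.0128 F [-0.3  0.1  0.4] g 0.0871 q [-44.9 -17.3  -7.3  91.6  -1.9 104.5 -65.4]
```

```bash
python3 -m pendant '{"xyz":[[-0.03,-0.025,0]],"turn":[0]}'>/dev/null; python3 t.py
python3 -m pendant '{"xyz":[[0.04,0,-0.03],[0.04,0,-0.04],[0.04,0,-0.04],[0.04,0,-0.04],[0.04,0.005,-0.04],[0.04,0.005,-0.04],[0,0,0]],"turn":[0,0,0,0,0,0,0]}'>/dev/null; python3 t.py
```

```text
13.7 pos [0.2236 0.2764 0.4581] tx [-0.0079 -0.0056 -1.    ] jaw -13.53 jawz -0.0064 F [ 1.3 -1.2  0.6] g 0.0872 q [-57.3 -17.3   1.5  92.5   0.3 105.3 -69.3]
14.57 pos [0.4729 0.2839 0.2303] tx [ 0.0042  0.0082 -1.    ] jaw -13.42 jawz 0.0022 F [-0.6  0.4  0.3] g 0.0871 q [-49.8   5.7  17.5  97.7  -2.   76.4 -45.4]
```

```bash
python3 -m pendant '{"xyz":[[0.005,0.003,-0.03],[0.005,0.003,-0.03],[0,0,-0.03],[0,0,-0.03],[0,0,0]],"turn":[-0.015,0,0,0,0]}'>/dev/null; python3 t.py
python3 - <<'E'
from h import *
o,im=shot('wrist','w3'); find('wrist',['block'],o)
shot('side','s3')
E
```

```text
15.2 pos [0.4875 0.2908 0.1193] tx [ 0.0157  0.021  -0.9997] jaw -14.56 jawz 0.0099 F [-0.5 -0.3  1.1] g 0.0869 q [-48.8  11.7  17.6 104.3  -4.6  63.2 -44.2]
wrist block 0.8 [0.4833 0.2895 0.0015]
```

View pics/w3.png

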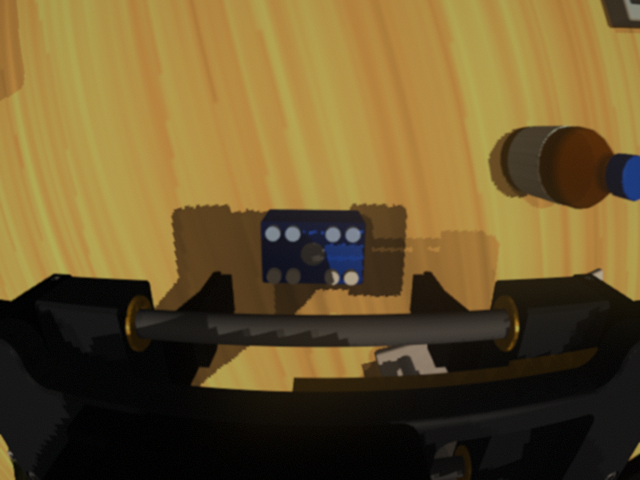

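View pics/s3.png

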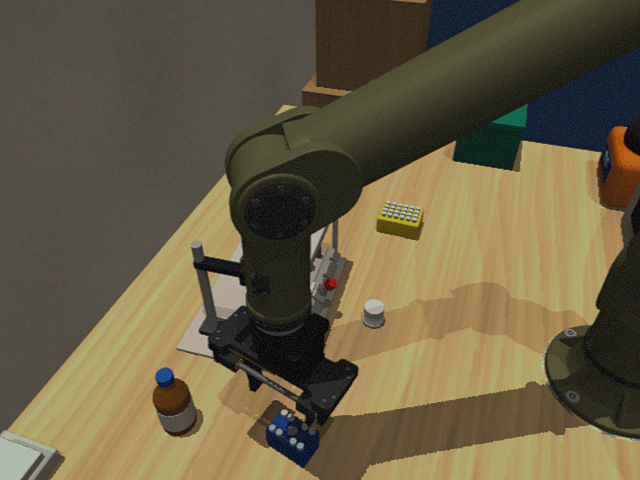

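```bash
cat >> h.py <<'E'
def wp2w(u,v,z,o):
    c=camera_params('wrist'); d=np.array([u-c['cx'],v-c['cy']]); r=np.hypot(*d); th=r/c['fx']
    ray=np.array([*(np.sin(th)*d/r),np.cos(th)]); H=np.array(c['hand_eye']); T=RT(o['tool_rot']); P=np.array(o['tool_pos'])
    C=T@H[:3,3]+P; D=T@H[:3,:3]@ray; return C+D*(z-C[2])/D[2]
E
python3 - <<'E'
from h import *
o=obs()
b=np.array([wp2w(u,v,.051,o) for u,v in((273,234),(353,234),(351,278),(273,276))]); print(b.round(4),b.mean(0).round(4)); d=b[1]-b[0]+b[2]-b[3]; print(np.degrees(np.arctan2(d[1],d[0])))
print(wp2w(313,254,.045,o).round(4), wp2w(314,247,.045,o).round(4))
E
```

```text
[[0.4626 0.3107 0.051 ]
 [0.5135 0.2974 0.051 ]
 [0.5051 0.2677 0.051 ]
 [0.4542 0.2825 0.051 ]] [0.4839 0.2896 0.051 ]
-15.498643904305949
[0.484 0.289 0.045] [0.486  0.2936 0.045 ]
```

```bash
python3 -m pendant '{"xyz":[[-0.002,-0.001,-0.025],[-0.002,-0.001,-0.025],[0,0,-0.025],[0,0,-0.02],[0,0,0]],"turn":[0,0,0,0,0]}'>/dev/null; python3 t.py
```

```text
15.97 pos [0.4913 0.2954 0.0367] tx [ 0.0339  0.0374 -0.9987] jaw -14.54 jawz 0.0235 F [ 0.3  0.4 -0.6] g 0.0871 q [-48.   16.9  16.9 108.8  -7.1  52.4 -42.2]
```

```bash
python3 -m pendant '{"xyz":[[-0.005,-0.004,-0.01],[-0.004,-0.003,-0.01],[0,0,0]],"turn":[0,0,0]}'>/dev/null; python3 t.py
```

```text
16.35 pos [0.484  0.2893 0.0192] tx [ 0.0387  0.041  -0.9984] jaw -14.55 jawz 0.0272 F [-0.4 -0.  -0.3] g 0.0868 q [-47.8  17.   16.7 111.   -7.4  49.7 -41.8]
```

```bash
python3 -m pendant '{"xyz":[[0,0,-0.006],[0,0,-0.0045],[0,0,0]],"turn":[0,0,0]}'>/dev/null; python3 t.py
python3 -m pendant '{"xyz":[[0,0,0],[0,0,0],[0,0,0],[0,0,0]],"turn":[0,0,0,0]}' 0 30 >/dev/null; python3 t.py
```

```text
16.73 pos [0.4846 0.2896 0.0086] tx [ 0.0399  0.0418 -0.9983] jaw -14.56 jawz 0.0281 F [ 0.8  0.1 -0.2] g 0.0873 q [-47.6  17.9  16.6 111.4  -7.8  48.5 -41.4]
17.23 pos [0.4842 0.2898 0.0086] tx [ 0.0388  0.0417 -0.9984] jaw -14.55 jawz 0.0272 F [-0.2  1.3 -0.9] g 0.0704 q [-47.6  17.9  16.6 111.4  -7.9  48.5 -41.4]
```

```bash
python3 -m pendant '{"xyz":[[0,0,0.02],[0,0,0.03],[0,0,0.04],[0,0,0.04],[0,0,0.04],[0,0,0.04],[0,0,0.04],[0,0,0.04],[0,0,0.02],[0,0,0]],"turn":[0,0,0,0,0,0,0,0,0,0]}'>/dev/null; python3 t.py
```

```text
18.48 pos [0.4792 0.2837 0.3202] tx [ 0.03    0.0315 -0.9991] jaw -14.64 jawz 0.021 F [-0.7  0.1 -3.9] g 0.0702 q [-50.1   3.1  18.1  90.2  -1.6  84.4 -46.6]
```

```bash
python3 -m pendant '{"xyz":[[0.025,-0.037,0],[0.025,-0.037,0],[0.025,-0.037,0],[0.025,-0.037,0],[0.025,-0.037,0],[0.025,-0.037,0],[0.025,-0.037,0],[0,0,0]],"turn":[0.044,0.044,0.044,0.044,0.044,0.044,0.044,0]}'>/dev/null; python3 t.py
```

```text
19.48 pos [0.6516 0.0151 0.302 ] tx [-0.0023  0.0279 -0.9996] jaw 3.79 jawz -0.0005 F [-0.5  1.2 -3.5] g 0.0698 q [-25.9  18.7  30.9  76.5 -11.1  87.6   7.9]
```

```bash
python3 -m pendant '{"xyz":[[0.003,0.004,-0.02],[0,0,-0.02],[0,0,0]],"turn":[-0.013,0,0]}'>/dev/null; python3 t.py
python3 - <<'E'
from h import *
o,im=shot('wrist','w4'); find('wrist',['block','nest','button','foot','knob','lamp'],o)
o,im=shot('side','s4');find('side',['block','nest'],o)
o,im=shot('top','t4'); find('top',['block','nest'],o)
E
```

```text
19.85 pos [0.6523 0.0201 0.2551] tx [-0.0101  0.0277 -0.9996] jaw 2.95 jawz -0.0087 F [-0.5  0.6 -3.2] g 0.07 q [-26.3  19.8  30.5  80.4 -11.6  83.1   7.2]
wrist block 0.76 [0.6552 0.0222 0.2498]
wrist nest 0.78 [0.6132 0.015  0.0489]
wrist nest 0.41 [0.5081 0.0124 0.0815]
wrist knob 0.89 [0.5081 0.0148 0.0863]
wrist lamp 0.56 [0.5388 0.0184 0.1823]
side block 0.58 [0.6561 0.0172 0.2518]
side nest 0.62 [0.6171 0.0179 0.0459]
```

View pics/w4.png

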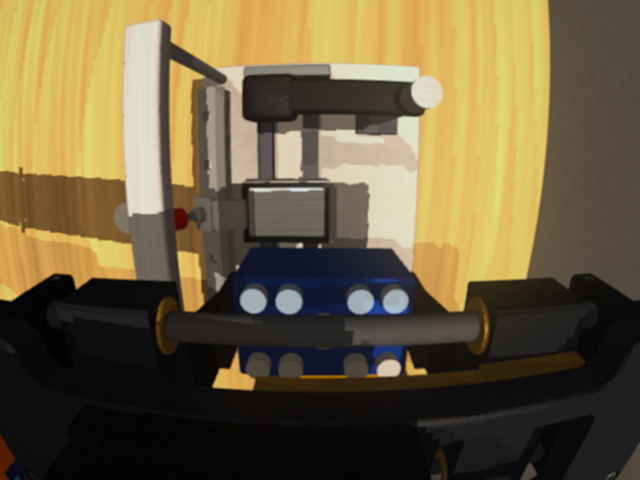

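View pics/s4.png

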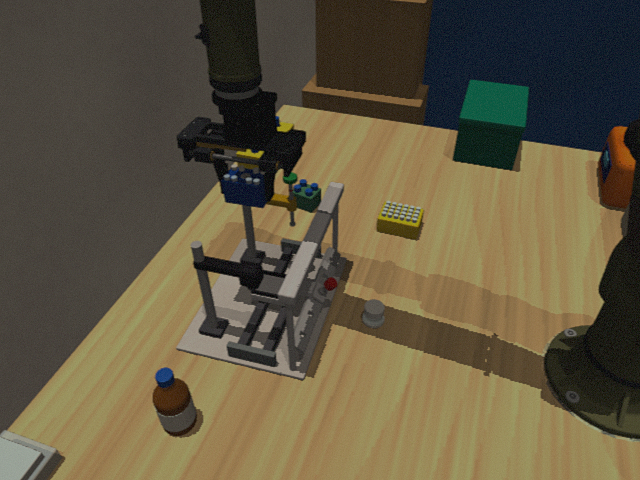

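Run:
```python
from h import *
im=cv2.imread('pics/w4.png'); c=im[165:255,230:345]; c=np.clip(c.astype(int)*1.6,0,255).astype(np.uint8)
cv2.imwrite('pics/c6.png',cv2.resize(c,None,fx=6,fy=6,interpolation=cv2.INTER_CUBIC))
o=obs()
b=np.array([wp2w(u,v,.2975,o) for u,v in((253,299),(288,300),(360,300),(395,300),(258,365),(290,367),(355,366),(388,368))]); print(b.round(4),b.mean(0).round(4)); d=b[3]-b[0]; print(np.degrees(np.arctan2(d[1],d[0])))
```

```text
[[0.6282 0.0315 0.2975]
 [0.6414 0.032  0.2975]
 [0.6681 0.0334 0.2975]
 [0.6813 0.0338 0.2975]
 [0.6295 0.0016 0.2975]
 [0.6426 0.0018 0.2975]
 [0.6688 0.0037 0.2975]
 [0.6825 0.0029 0.2975]] [0.6553 0.0176 0.2975]
2.5401479973524608
```

View pics/c6.png

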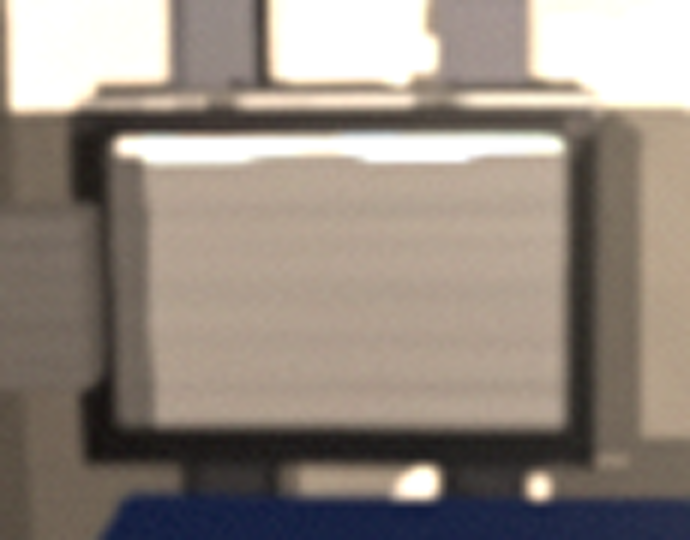

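Run:
```python
from h import *
o=obs()
def f(pts,z):
    b=np.array([wp2w((u+.5)/6-.5+230,(v+.5)/6-.5+165,z,o) for u,v in pts]); print(b.round(4),b.mean(0).round(4)); d=b[1]-b[0]+b[2]-b[3]; print(np.degrees(np.arctan2(d[1],d[0])),np.linalg.norm(d)/2,np.linalg.norm(b[0]+b[1]-b[2]-b[3])/2)
f([(76,114),(597,114),(592,462),(86,462)],.055)
f([(108,132),(568,132),(566,432),(112,432)],.055)
f([(108,132),(568,132),(566,432),(112,432)],.048)
```

```text
[[ 0.5721  0.0448  0.055 ]
 [ 0.6596  0.0486  0.055 ]
 [ 0.6621 -0.0112  0.055 ]
 [ 0.5743 -0.0159  0.055 ]] [0.617  0.0166 0.055 ]
2.759889106142952 0.08774539577511713 0.060223031490348494
[[ 0.5777  0.0419  0.055 ]
 [ 0.655   0.0453  0.055 ]
 [ 0.6574 -0.0061  0.055 ]
 [ 0.5789 -0.0102  0.055 ]] [0.6172 0.0177 0.055 ]
2.751959927656763 0.07793200890049916 0.05178240405054413
[[ 0.5763  0.041   0.048 ]
 [ 0.655   0.0444  0.048 ]
 [ 0.6575 -0.0079  0.048 ]
 [ 0.5776 -0.0121  0.048 ]] [0.6166 0.0164 0.048 ]
2.7519599276567694 0.07941324443364457 0.05276662013779127
```

```bash
python3 -m pendant '{"xyz":[[0.005,-0.001,-0.02],[0,0,-0.02],[0,0,-0.02],[0,0,0]],"turn":[0,0,0,0]}'>/dev/null; python3 t.py
```

```text
21.0 pos [0.6589 0.018  0.1924] tx [-0.0068  0.0273 -0.9996] jaw 2.91 jawz -0.0054 F [ 0.2 -1.5 -3.3] g 0.0702 q [-25.7  22.2  30.   84.7 -12.8  76.6   8.4]
```

```bash
python3 -m pendant '{"xyz":[[0,0,-0.02],[0,0,-0.02],[0,0,-0.02],[0,0,0]],"turn":[0,0,0,0]}'>/dev/null; python3 t.py
python3 -m pendant '{"xyz":[[0,0,-0.02],[0,0,-0.02],[0,0,-0.016],[0,0,0]],"turn":[0,0,0,0]}'>/dev/null; python3 t.py
```

```text
21.5 pos [0.659  0.0178 0.1282] tx [-0.0068  0.027  -0.9996] jaw 2.92 jawz -0.0054 F [-0.3  0.6 -2.7] g 0.0703 q [-25.3  24.8  29.2  89.  -14.2  70.1   9.6]
22.0 pos [0.6592 0.0179 0.0686] tx [-0.0059  0.0271 -0.9996] jaw 2.92 jawz -0.0046 F [-0.4 -0.1 -2.5] g 0.07 q [-24.5  27.9  28.2  92.1 -15.9  64.2  10.9]
```

Run:
```python
from h import *
o,im=shot('side','s5'); A=im[130:330,170:380,::-1]; cv2.imwrite('pics/c7.png',cv2.resize(A,None,fx=2.8,fy=2.8,interpolation=cv2.INTER_CUBIC))
o,im=shot('wrist','w5'); find('wrist',['block','nest'],o)
b=np.array([wp2w(u,v,.0686+.0424,o) for u,v in((253,299),(395,300),(258,365),(388,368))]);print(b.mean(0))
```

```text
wrist block 0.88 [0.6628 0.0187 0.0619]
wrist nest 0.55 [0.6132 0.0165 0.0488]
[0.66099491 0.01775223 0.111     ]
```

View pics/c7.png

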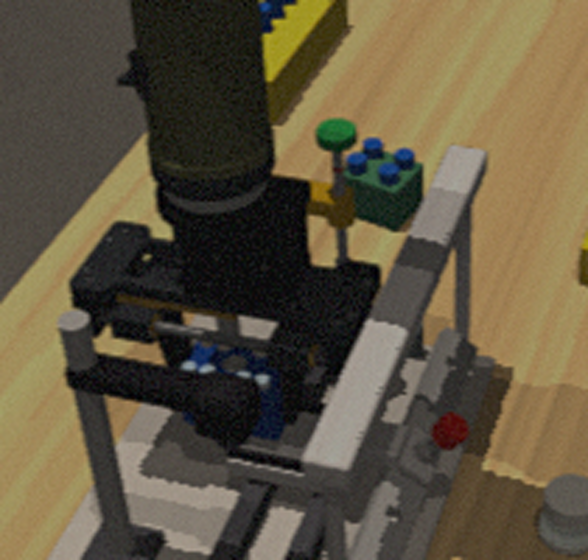

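View pics/w5.png

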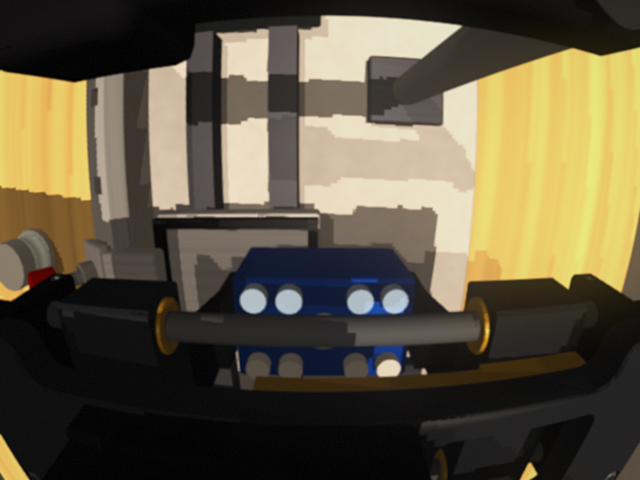

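```bash
python3 -m pendant '{"xyz":[[-0.015,0,-0.001],[-0.015,0,-0.001],[0,0,0]],"turn":[0,0,0]}'>/dev/null; python3 t.py
python3 -m pendant '{"xyz":[[-0.01,0,0],[-0.005,0,0],[0,0,0]],"turn":[0,0,0]}'>/dev/null; python3 t.py
```

```text
22.57 pos [0.6326 0.0175 0.0712] tx [ 0.0039  0.0273 -0.9996] jaw 2.92 jawz 0.0053 F [-1.6 -0.6 -8.2] g 0.0702 q [-26.   24.3  28.7  96.7 -14.7  62.3  10.3]
22.95 pos [0.6184 0.0173 0.0713] tx [ 0.0069  0.0266 -0.9996] jaw 2.91 jawz 0.0082 F [ 0.   0.7 -8.5] g 0.0697 q [-26.7  22.5  28.9  98.9 -13.9  61.4   9.9]
```

```bash
python3 -m pendant '{"xyz":[[0,0,-0.004],[0,0,0]],"turn":[0,0]}'>/dev/null; python3 t.py
python3 - <<'E'
from h import *
o,im=shot('wrist','w6'); find('wrist',['block','nest'],o)
o,im=shot('side','s6'); A=im[130:330,170:380,::-1]; cv2.imwrite('pics/c8.png',cv2.resize(A,None,fx=2.8,fy=2.8,interpolation=cv2.INTER_CUBIC))
E
```

```text
23.2 pos [0.619  0.0175 0.0684] tx [ 0.0076  0.0274 -0.9996] jaw 2.92 jawz 0.009 F [ 0.1 -0.3 -3.5] g 0.0706 q [-26.6  22.7  28.8  99.  -14.1  61.1  10. ]
wrist block 0.97 [0.6229 0.017  0.0642]
```

View pics/w6.png

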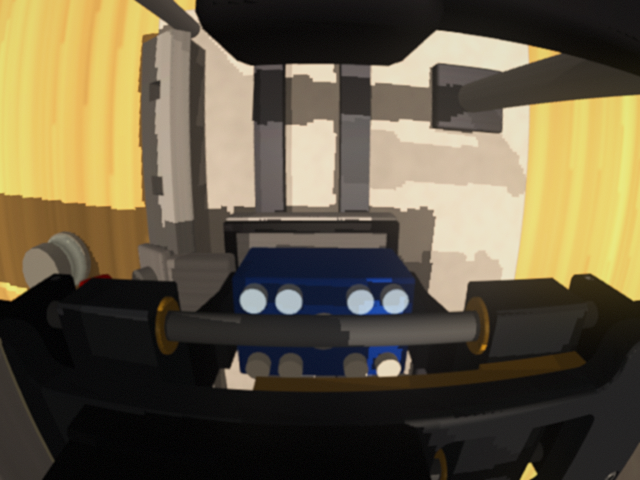

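View pics/c8.png

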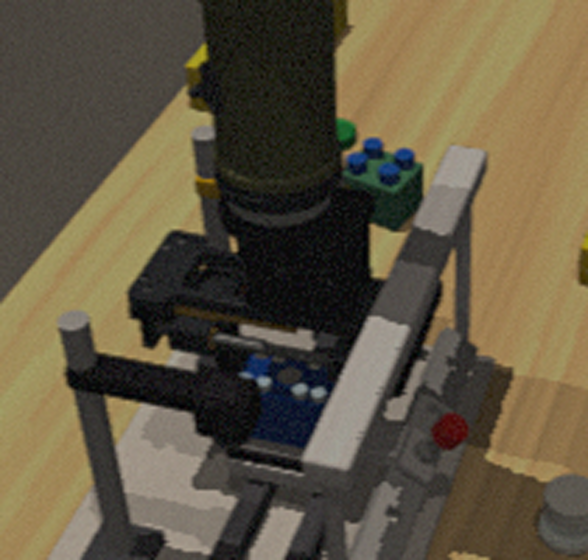

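Run:
```python
from h import *
o=obs()
for u,v in((226,222),(398,222),(248,234),(386,234)): print(wp2w(u,v,.055,o).round(4))
z=.0684+.0424
b=np.array([wp2w(u,v,z,o) for u,v in((253,299),(395,300),(258,365),(388,368))]);print('blk',b.mean(0).round(4))
im=cv2.imread('pics/w6.png')[200:300,215:410]; cv2.imwrite('pics/c9.png',cv2.resize(np.clip(im.astype(int)*2,0,255).astype(np.uint8),None,fx=4,fy=4,interpolation=cv2.INTER_CUBIC))
```

```text
[0.5701 0.0468 0.055 ]
[0.6559 0.051  0.055 ]
[0.5815 0.0411 0.055 ]
[0.6504 0.0445 0.055 ]
blk [0.6198 0.0178 0.1108]
```

View pics/c9.png

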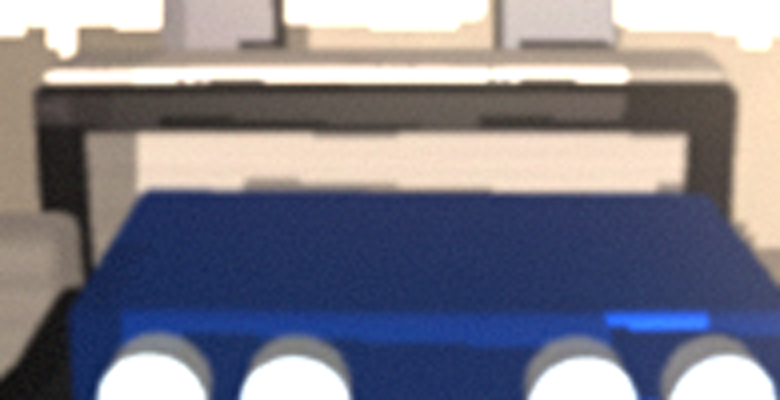

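```bash
python3 - <<'E'
from h import *
o=obs()
for z in(.0590,.0598): print(wp2w(322,247.7,z,o).round(4))
for v in(232.8,233.2): print(wp2w(312,v,.055,o).round(4))
for v in (221.5,): print(wp2w(312,v,.055,o).round(4))
E
python3 -m pendant '{"xyz":[[-0.005,0,0],[0,0,0]],"turn":[0,0]}'>/dev/null; python3 t.py
```

```text
[0.6187 0.0371 0.059 ]
[0.6187 0.0373 0.0598]
[0.6134 0.0433 0.055 ]
[0.6135 0.0431 0.055 ]
[0.6132 0.049  0.055 ]
23.65 pos [0.614  0.0174 0.0687] tx [ 0.0083  0.0273 -0.9996] jaw 2.91 jawz 0.0097 F [-0.2  0.5 -3. ] g 0.0699 q [-26.9  22.1  28.9  99.8 -13.8  60.9   9.9]
```

```bash
python3 -m pendant '{"xyz":[[0,0.0015,-0.002],[0,0,-0.004],[0,0,0]],"turn":[0,0,0]}'>/dev/null; python3 t.py
python3 -m pendant '{"xyz":[[0,0,-0.004],[0,0,0]],"turn":[0,0]}'>/dev/null; python3 t.py
```

```text
24.02 pos [0.615  0.0184 0.0684] tx [ 0.0097  0.0289 -0.9995] jaw 2.9 jawz 0.0111 F [-0.5 -0.1 -3. ] g 0.0696 q [-26.8  22.2  28.8  99.7 -14.   60.8   9.9]
24.27 pos [0.6156 0.0185 0.068 ] tx [ 0.0104  0.0305 -0.9995] jaw 2.91 jawz 0.0119 F [-0.7  0.3 -1.8] g 0.0701 q [-26.7  22.2  28.8  99.7 -14.1  60.7  10. ]
```

```bash
python3 -m pendant '{"xyz":[[-0.001,0,-0.006],[0,0,-0.006]],"turn":[0,0]}'>/dev/null; python3 t.py
python3 - <<'E'
from h import *
o,im=shot('wrist','w7'); 
im=im[200:310,150:410,::-1]; cv2.imwrite('pics/c10.png',cv2.resize(np.clip(im.astype(int)*2,0,255).astype(np.uint8),None,fx=3,fy=3,interpolation=cv2.INTER_CUBIC))
E
```

```text
24.52 pos [0.6162 0.0186 0.0667] tx [ 0.0115  0.0351 -0.9993] jaw 2.92 jawz 0.0132 F [-15.   -0.6  43. ] g 0.0703 q [-26.5  22.3  28.7  99.8 -14.4  60.6  10.4]
```

View pics/c10.png

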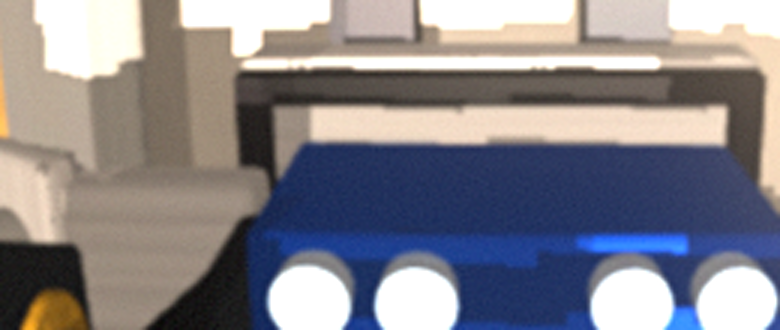

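```bash
python3 -m pendant '{"xyz":[[-0.001,0,0.0015],[-0.001,0,0],[0,0,0]],"turn":[0,0,0]}'>/dev/null; python3 t.py
python3 - <<'E'
from h import *
o,im=shot('wrist','w8'); 
im=im[200:310,215:410,::-1]; cv2.imwrite('pics/c11.png',cv2.resize(np.clip(im.astype(int)*2,0,255).astype(np.uint8),None,fx=4,fy=4,interpolation=cv2.INTER_CUBIC))
E
```

```text
24.95 pos [0.6144 0.0188 0.0681] tx [ 0.013   0.0357 -0.9993] jaw 2.91 jawz 0.0148 F [ 0.7 -0.4 -1.1] g 0.07 q [-26.6  22.   28.7 100.  -14.3  60.5  10.3]
```

View pics/c11.png

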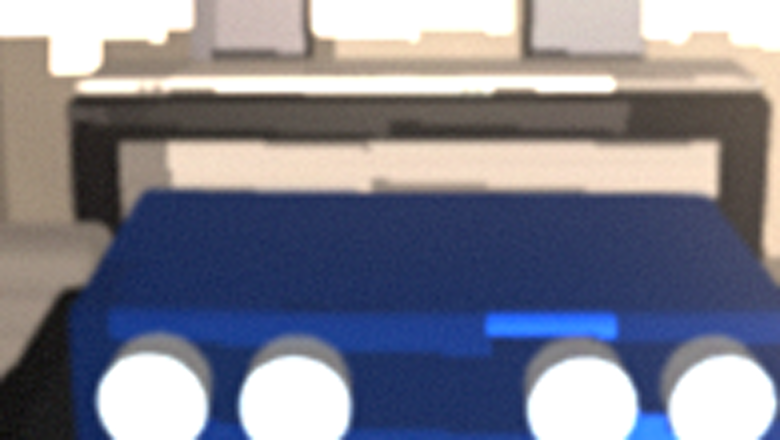

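Run:
```python
from h import *
o=obs()
print(wp2w(322,247.9,.0595,o).round(4), wp2w(320,234.2,.055,o).round(4), wp2w(320,223.9,.055,o).round(4))
b=np.array([wp2w(u,v,.0681+.0424,o) for u,v in((253,299),(395,300),(258,365),(388,368))]);print('blk',b.mean(0).round(4))
```

```text
[0.6139 0.0386 0.0595] [0.6126 0.0443 0.055 ] [0.6124 0.0495 0.055 ]
blk [0.6148 0.0189 0.1105]
```

```bash
python3 -m pendant '{"xyz":[[-0.001,0.0012,-0.0005],[0,0,0]],"turn":[0,0]}'>/dev/null; python3 t.py
python3 - <<'E'
from h import *
o,im=shot('side','s9'); find('side',['block','nest'],o)
A=im[220:320,225:345,::-1]; cv2.imwrite('pics/c12.png',cv2.resize(A,None,fx=6,fy=6,interpolation=cv2.INTER_CUBIC))
E
```

```text
25.25 pos [0.6145 0.0191 0.068 ] tx [ 0.0146  0.0342 -0.9993] jaw 2.9 jawz 0.0163 F [-1.1  0.4  1.5] g 0.0703 q [-26.7  21.9  28.8 100.1 -14.2  60.4  10.1]
side block 0.8 [0.6151 0.0169 0.0578]
side nest 0.88 [0.6159 0.0193 0.0467]
```

View pics/c12.png

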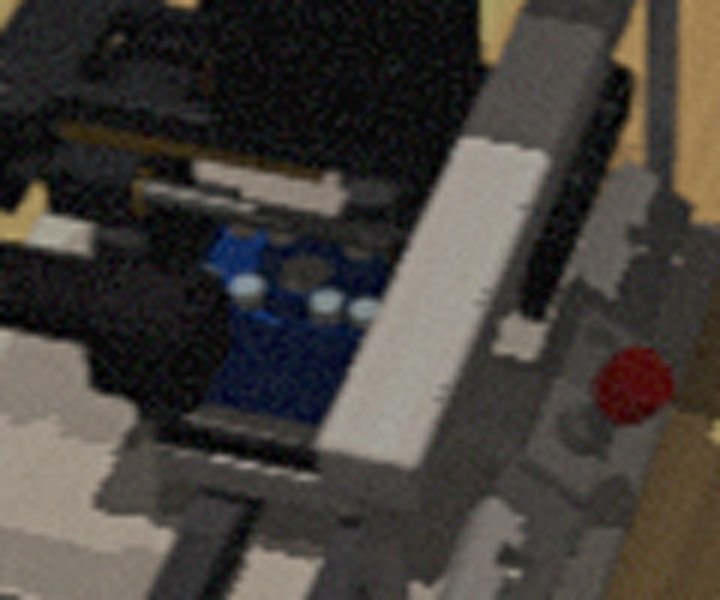

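```bash
python3 -m pendant '{"xyz":[[-0.001,0.0022,0.001],[0,0,0]],"turn":[0,0]}'>/dev/null; python3 t.py
```

```text
25.65 pos [0.6127 0.0221 0.0681] tx [ 0.0132  0.0347 -0.9993] jaw 2.91 jawz 0.015 F [-0.4  0.9  0.2] g 0.0701 q [-27.   21.8  28.7 100.3 -14.1  60.4   9.8]
```

Run:
```python
from h import *
o,im=shot('wrist','w10'); 
im=im[200:310,215:410,::-1]; cv2.imwrite('pics/c13.png',cv2.resize(np.clip(im.astype(int)*2,0,255).astype(np.uint8),None,fx=4,fy=4,interpolation=cv2.INTER_CUBIC))
o,im=shot('side','s10'); find('side',['block','nest'],o)
```

```text
side block 0.75 [0.6148 0.018  0.059 ]
side block 0.6 [ 0.6179 -0.0813  0.2381]
side nest 0.91 [0.6161 0.0174 0.0447]
```

View pics/c13.png

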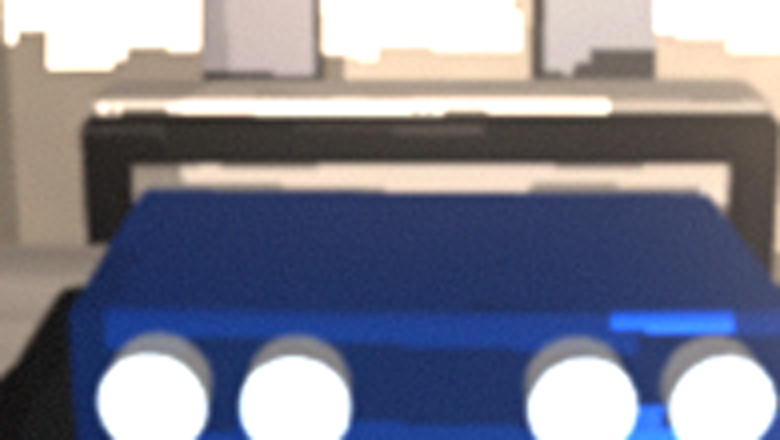

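```bash
python3 -m pendant '{"xyz":[[0,0,0],[0,0,0],[0,0,0]],"turn":[0,0,0]}' 1 >/dev/null; python3 t.py
python3 - <<'E'
from h import *
o,im=shot('wrist','w11'); find('wrist',['block'],o)
im=im[200:390,150:460,::-1]; cv2.imwrite('pics/c14.png',cv2.resize(np.clip(im.astype(int)*2,0,255).astype(np.uint8),None,fx=2.5,fy=2.5,interpolation=cv2.INTER_CUBIC))
o,im=shot('side','s11'); find('side',['block','nest'],o)
A=im[220:320,225:345,::-1]; cv2.imwrite('pics/c15.png',cv2.resize(A,None,fx=6,fy=6,interpolation=cv2.INTER_CUBIC))
E
```

```text
26.23 pos [0.6137 0.0215 0.069 ] tx [ 0.0152  0.0345 -0.9993] jaw 2.89 jawz 0.0169 F [-0.4 -0.3 -0.5] g 0.0853 q [-27.   21.7  28.7 100.2 -14.1  60.4   9.8]
wrist block 0.89 [0.6151 0.0247 0.0492]
side block 0.69 [0.6147 0.018  0.0466]
side nest 0.84 [0.6169 0.0202 0.0471]
```

View pics/c14.png

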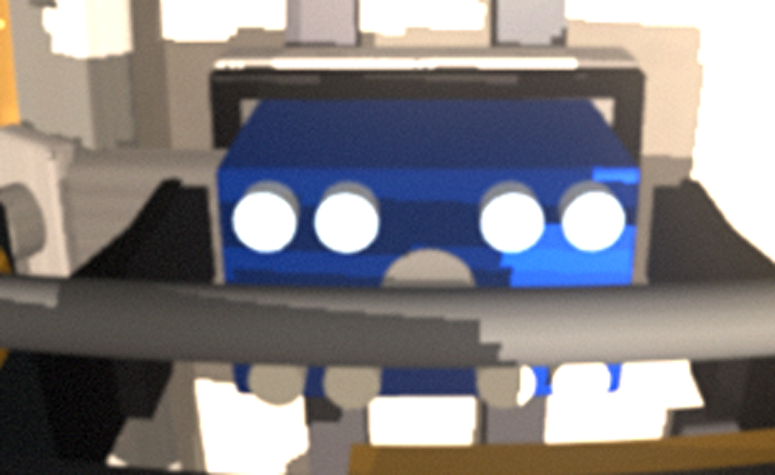

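View pics/c15.png

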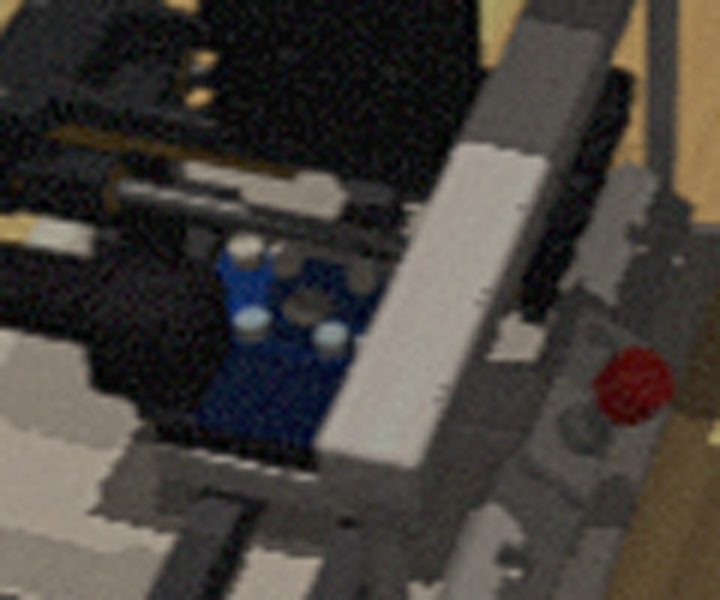

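```bash
python3 -m pendant '{"xyz":[[0.0005,-0.013,-0.001],[0.0005,-0.013,-0.001],[0.0005,-0.013,-0.001],[0,0,0]],"turn":[0,0,0,0]}' >/dev/null; python3 t.py
```

```text
26.98 pos [ 0.6154 -0.0204  0.0665] tx [ 0.0159  0.0353 -0.9993] jaw 2.82 jawz 0.0176 F [-0.   0.  -0.3] g 0.0872 q [-23.5  22.3  29.5 100.  -14.8  60.4  14.2]
```

```bash
python3 -m pendant '{"xyz":[[0.02,0,0],[0.02,0,0],[0.012,0,0],[0,0,0]],"turn":[0,0,0,0]}' >/dev/null; python3 t.py
python3 -m pendant '{"xyz":[[0,0,0.02],[0,0,0.04],[0,0,0.05],[0,0,0.05],[0,0,0.05]],"turn":[0,0,0,0,0]}' >/dev/null; python3 t.py
python3 - <<'E'
from h import *
o,im=shot('wrist','w12'); find('wrist',['block','nest','knob'],o)
o,im=shot('side','s12'); find('side',['block','nest','knob'],o)
o,im=shot('top','t12'); find('top',['block','nest','knob'],o)
E
```

```text
27.48 pos [ 0.667  -0.0228  0.0645] tx [ 0.0123  0.0335 -0.9994] jaw 2.71 jawz 0.0139 F [-0.2  0.4  0.4] g 0.0865 q [-21.2  28.5  28.8  92.  -17.2  63.1  15.1]
28.1 pos [ 0.6604 -0.0235  0.2812] tx [ 0.0044  0.0335 -0.9994] jaw 2.62 jawz 0.006 F [1.7 0.5 0. ] g 0.0871 q [-22.8  20.1  31.8  77.4 -12.4  85.4  11. ]
wrist block 0.58 [0.6164 0.0213 0.0467]
wrist knob 0.82 [0.5079 0.0089 0.0828]
side block 0.81 [0.6153 0.0173 0.0459]
side nest 0.73 [0.6156 0.0186 0.0472]
side knob 0.68 [ 0.619  -0.0818  0.2395]
side knob 0.42 [0.5162 0.015  0.089 ]
```

View pics/s12.png

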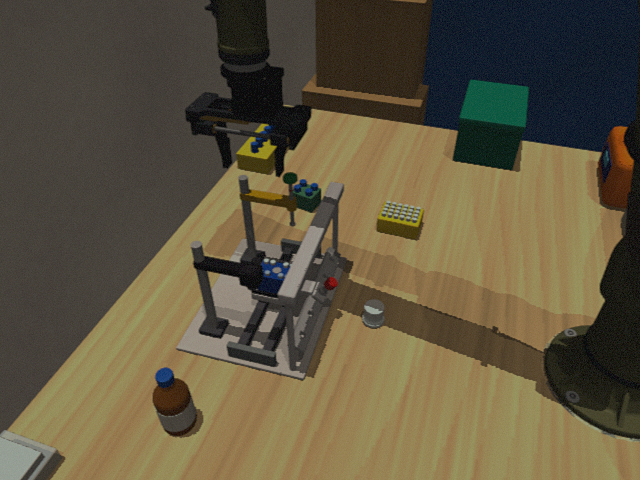

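View pics/w12.png

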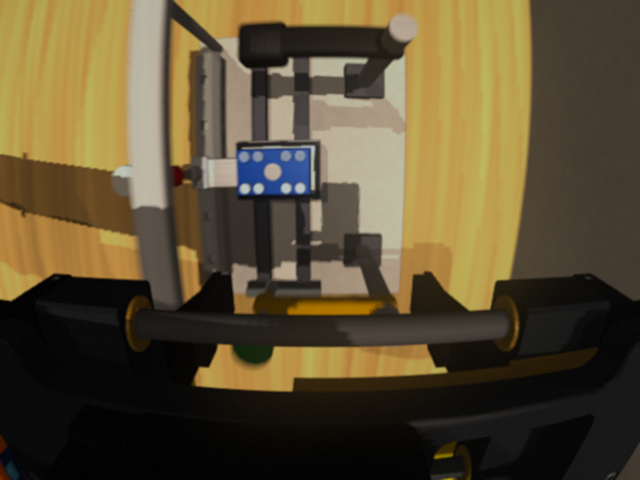

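```bash
python3 -m pendant '{"xyz":[[0,0.004,0.05],[0,0.004,0.05],[0,0.004,0.05],[0,0.004,0.05],[0,0.004,0.05],[0,0.004,0.05],[0,0.004,0.05],[0,0.004,0.05]],"turn":[0.18,0.18,0.18,0.18,0.18,0.18,0.18,0.18]}' >/dev/null; python3 t.py
```

```text
29.7 pos [0.6285 0.0104 0.5946] tx [ 0.0811  0.0168 -0.9966] jaw 87.78 jawz 0.0199 F [-0.4 -0.8 -0.1] g 0.0869 q [ -8.2  20.6  10.1  37.3  -5.2 117.6  86.3]
```

```bash
python3 -m pendant '{"xyz":[[0,0,0.05],[0,0,0.05],[0,0,0.05]],"turn":[0.03,0.03,0.03]}' >/dev/null; python3 t.py
```

```text
30.07 pos [0.602  0.0112 0.6615] tx [ 0.1978  0.0311 -0.9797] jaw 92.89 jawz 0.0215 F [ 0.1  0.1 -0.3] g 0.0873 q [ -8.5  16.1  10.3  35.   -5.4 117.6  90.8]
```

```bash
python3 -m pendant '{"xyz":[[0.03,0,0.05],[0.03,0,0.05],[0.03,0,0.05],[0.03,0,0.05]],"turn":[0,0,0,0]}' >/dev/null; python3 t.py
```

```text
30.57 pos [0.6665 0.0123 0.7289] tx [ 0.384   0.0366 -0.9226] jaw 92.8 jawz 0.0193 F [ 0.3 -0.9 -0.5] g 0.0867 q [ -6.4  25.   14.6  15.1 -11.7 117.6  90.7]
```

```bash
python3 -m pendant '{"xyz":[[0.01,0,0.05],[0.01,0,0.05],[0.01,0,0.05]],"turn":[0,0,0]}' >/dev/null; python3 t.py
```

```text
30.95 pos [0.6524 0.0128 0.785 ] tx [ 0.4879  0.0386 -0.872 ] jaw 92.7 jawz 0.0179 F [-1.3 -0.1 -0.8] g 0.087 q [ -6.6  24.5  21.6   9.1 -18.4 117.6  90.4]
```

```bash
python3 -m pendant '{"xyz":[[0.01,0,0.05],[0.0,0,0.05],[0,0,0]],"turn":[0,0,0]}' >/dev/null; python3 t.py
```

```text
31.32 pos [0.6286 0.0126 0.828 ] tx [ 0.5576  0.0386 -0.8292] jaw 92.62 jawz 0.0158 F [-0.4 -0.3 -0.5] g 0.0869 q [ -6.7  22.9  28.1   6.1 -24.8 117.7  90.1]
```

```bash
python3 -m pendant '{"xyz":[[-0.005,0,-0.06],[-0.005,0,-0.06],[-0.005,0,-0.06],[-0.005,0,-0.06],[-0.01,0,-0.06],[-0.01,0,-0.05]],"turn":[0,0,0,0,0,0]}' >/dev/null; python3 t.py
```

```text
32.08 pos [0.5955 0.0213 0.5506] tx [ 0.5727  0.0265 -0.8194] jaw 91.25 jawz 0.017 F [-12.8   3.9   7.6] g 0.087 q [-43.8 -17.3  26.9  87.4  15.7  73.7  75.7]
```

```bash
python3 -m pendant '{"xyz":[[-0.03,0,-0.02],[-0.03,0,-0.02],[-0.03,0,-0.02],[0,0,0]],"turn":[0,0,0,0]}' >/dev/null; python3 t.py
```

```text
32.58 pos [0.563  0.02   0.5394] tx [ 0.5695  0.0285 -0.8215] jaw 91.66 jawz 0.0147 F [-0.4  0.2 -0.4] g 0.0869 q [ -1.9 -17.2  -2.7  90.7   0.3  71.8  86.6]
```

```bash
python3 -m pendant '{"xyz":[[-0.04,0,0],[-0.04,0,0],[-0.04,0,0],[-0.04,0,0]],"turn":[0,0,0,0]}' >/dev/null; python3 t.py
```

```text
33.08 pos [0.5434 0.0149 0.4998] tx [ 0.5006  0.0171 -0.8655] jaw 90.53 jawz 0.0144 F [-1.  -1.7  0.7] g 0.0868 q [ -0.5 -17.3  -3.6  93.4   0.   73.8  86.1]
```

```bash
python3 -m pendant '{"xyz":[[-0.06,0,0],[-0.06,0,0],[-0.06,0,0],[-0.06,0,0]],"turn":[0.015,0.015,0,0]}' >/dev/null; python3 t.py
```

```text
33.58 pos [0.5109 0.0159 0.4386] tx [ 0.3878  0.0828 -0.918 ] jaw 92.3 jawz 0.0729 F [-0.6 -1.7  0.1] g 0.0869 q [ -0.5 -17.3  -1.   98.2  -4.6  76.1  90.2]
```

```bash
python3 -m pendant '{"xyz":[[-0.01,0,-0.03],[-0.01,0,-0.04],[-0.005,0,-0.04],[-0.005,0,-0.04],[0,0,0]],"turn":[-0.03,-0.03,-0.035,0,0]}' >/dev/null; python3 t.py
```

```text
34.2 pos [0.5026 0.0235 0.2803] tx [ 0.3631  0.0533 -0.9302] jaw 87.73 jawz 0.0725 F [-0.6  0.6  0.2] g 0.087 q [  6.  -17.2  -8.5 115.3  -5.3  60.4  86.1]
```

```bash
python3 -m pendant '{"xyz":[[-0.012,-0.006,-0.02],[-0.008,-0.006,-0.03],[-0.003,0,-0.03],[0,0,0]],"turn":[0,0,0,0]}' >/dev/null; python3 t.py
python3 - <<'E'
from h import *
o,im=shot('wrist','w13'); find('wrist',['knob','lamp'],o)
o,im=shot('side','s13'); find('side',['knob'],o)
E
```

```text
34.7 pos [0.4911 0.0116 0.2046] tx [ 0.3664  0.0526 -0.929 ] jaw 87.9 jawz 0.0708 F [0.6 0.5 0. ] g 0.0868 q [  7.5 -16.6  -8.7 123.6  -6.4  51.4  88.8]
wrist knob 0.74 [0.5078 0.0107 0.0838]
wrist lamp 0.94 [0.5397 0.0172 0.1803]
side knob 0.51 [0.5138 0.0171 0.0887]
```

View pics/w13.png

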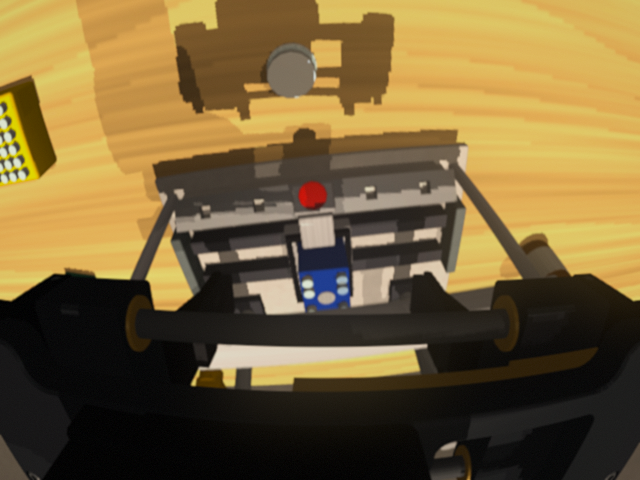

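View pics/s13.png

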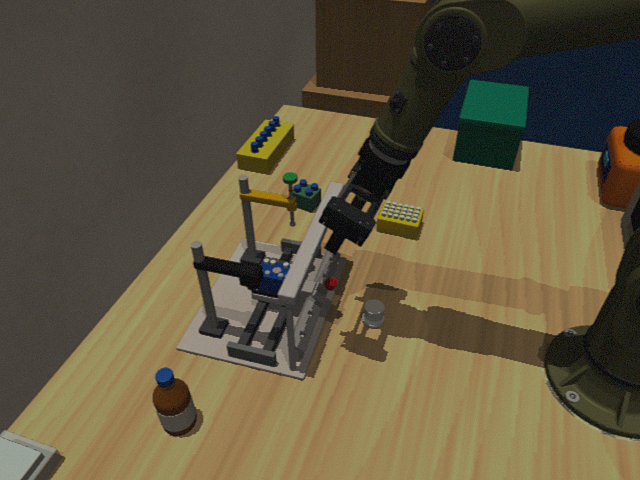

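```bash
python3 -m pendant '{"xyz":[[0.002,0,-0.025],[0.002,0,-0.025],[0.004,0,-0.025],[0.004,0,-0.02],[0,0,0]],"turn":[0,0,0,0,0]}' >/dev/null; python3 t.py
```

```text
35.58 pos [0.5104 0.0123 0.1174] tx [ 0.3818  0.0528 -0.9227] jaw 88.02 jawz 0.0713 F [-1.5 -0.1  0.1] g 0.0873 q [  7.2  -9.3  -9.5 128.8  -5.9  37.9  88.7]
```

```bash
python3 -m pendant '{"xyz":[[0,0,-0.02],[0,0,-0.015],[0,0,-0.008],[0,0,0]],"turn":[0,0,0,0]}' >/dev/null; python3 t.py
python3 - <<'E'
from h import *
o,im=shot('wrist','w14'); find('wrist',['knob'],o)
o,im=shot('side','s14'); A=im[170:330,250:410,::-1]; cv2.imwrite('pics/c16.png',cv2.resize(A,None,fx=3.6,fy=3.6,interpolation=cv2.INTER_CUBIC))
E
```

```text
36.08 pos [0.5126 0.0125 0.0777] tx [ 0.386   0.0527 -0.921 ] jaw 88.13 jawz 0.0707 F [-0.2 -0.2  0.7] g 0.087 q [  7.1  -5.7  -9.7 131.1  -5.5  31.8  88.7]
wrist knob 0.71 [0.5099 0.0137 0.0822]
```

View pics/w14.png

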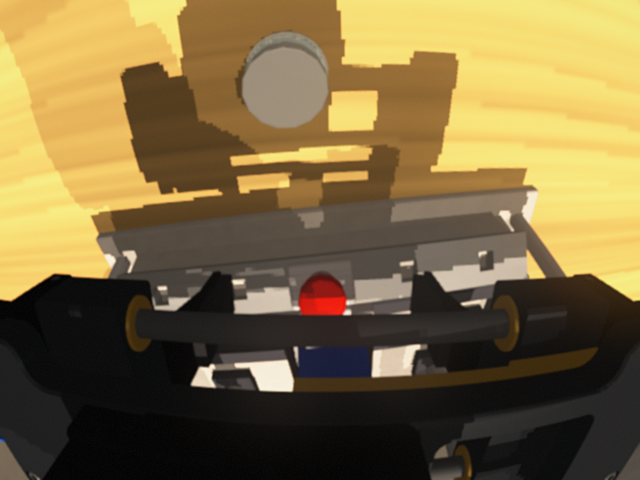

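View pics/c16.png

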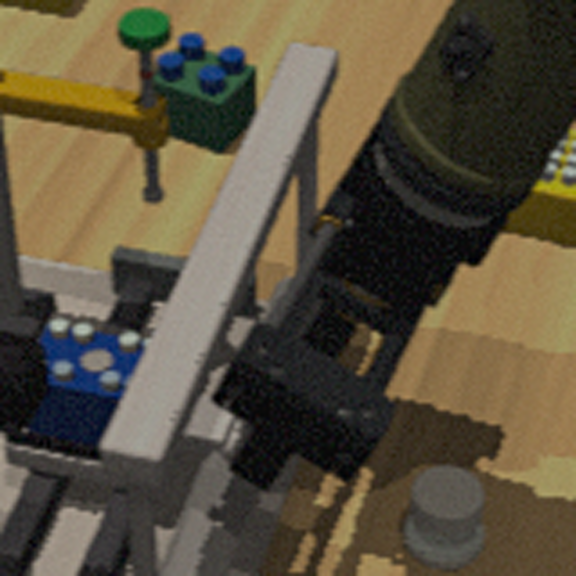

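```bash
python3 -m pendant '{"xyz":[[0.001,0,-0.005],[0,0,-0.003],[0,0,0]],"turn":[0,0,0]}' >/dev/null; python3 t.py
python3 -m pendant '{"xyz":[[0,0,0],[0,0,0],[0,0,0],[0,0,0],[0,0,0]],"turn":[0,0,0,0,0]}' 0 40 >/dev/null; python3 t.py
```

```text
36.6 pos [0.5148 0.0125 0.0708] tx [ 0.3887  0.0526 -0.9199] jaw 88.13 jawz 0.0708 F [0.3 0.3 0.3] g 0.0868 q [  7.1  -4.8  -9.8 131.3  -5.4  30.5  88.6]
37.23 pos [0.5149 0.0125 0.071 ] tx [ 0.389   0.0526 -0.9197] jaw 88.13 jawz 0.0707 F [-0.3  0.2  0.4] g 0.0446 q [  7.1  -4.8  -9.8 131.3  -5.4  30.5  88.6]
```

```bash
python3 -m pendant '{"xyz":[[0,0,0],[0,0,0],[0,0,0],[0,0,0]],"turn":[0,0,0,0]}' >/dev/null; python3 t.py
```

```text
37.73 pos [0.5149 0.0129 0.0711] tx [ 0.389   0.0529 -0.9197] jaw 88.16 jawz 0.0709 F [0.6 0.3 0. ] g 0.021 q [  7.1  -4.8  -9.8 131.3  -5.4  30.5  88.6]
```

```bash
python3 -m pendant '{"xyz":[[-0.0023,0,0.0033],[-0.0023,0,0.0033],[-0.0023,0,0.0033],[0,0,0]],"turn":[0,0,0,0]}' >/dev/null; python3 t.py
```

```text
38.23 pos [0.5079 0.0125 0.0811] tx [ 0.3899  0.0526 -0.9194] jaw 88.14 jawz 0.0708 F [ 4.9  0.4 -6. ] g 0.0208 q [  7.1  -6.7  -9.7 131.6  -5.8  32.   88.8]
```

```bash
cat > e.py <<'E'
from h import *
o=obs(); P=np.array(o['tool_pos']); d=P-np.array([.5149,.0127,.0711]); y=.0505
xs=np.array([np.cos(y),np.sin(y),0]); ys=np.array([-np.sin(y),np.cos(y),0]); a=-.574*xs+np.array([0,0,.819]); n=.819*xs+np.array([0,0,.574])
F=np.array(o['force']); print('pull',(d@a).round(4),'side',(d@n).round(4),'slide',(d@ys).round(4),'Fa',(F@a).round(1),'Fn',(F@n).round(1),'Fy',(F@ys).round(1))
E
python3 e.py
python3 -m pendant '{"xyz":[[0.001,-0.02,0],[0.001,-0.02,0],[0,0,0]],"turn":[0,0,0]}' >/dev/null; python3 t.py; python3 e.py
```

```text
pull 0.0122 side 0.0 slide 0.0002 Fa -7.7 Fn 0.6 Fy 0.1
38.6 pos [ 0.5099 -0.0263  0.081 ] tx [ 0.39    0.055  -0.9192] jaw 88.3 jawz 0.0722 F [ 4.8 -1.4 -6.3] g 0.0206 q [  8.7  -6.2  -5.3 131.2  -9.3  32.5  97.6]
pull 0.0121 side 0.0 slide -0.0387 Fa -7.9 Fn 0.2 Fy -1.6
```

```bash
python3 -m pendant '{"xyz":[[0.001,-0.02,0],[0.001,-0.02,0],[0.0005,-0.015,0],[0,0,0]],"turn":[0,0,0,0]}' >/dev/null; python3 t.py; python3 e.py
```

```text
39.1 pos [ 0.5127 -0.0795  0.0807] tx [ 0.3897  0.0589 -0.9191] jaw 88.48 jawz 0.0751 F [ 3.9 -1.8 -4.7] g 0.0208 q [ 11.1  -4.6   0.3 129.8 -14.   33.6 109.2]
pull 0.0117 side -0.0001 slide -0.0919 Fa -6.0 Fn 0.4 Fy -2.0
```

```bash
python3 -m pendant '{"xyz":[[0.0004,-0.0075,0],[0,0,0]],"turn":[0,0]}' >/dev/null; python3 t.py; python3 e.py
python3 - <<'E'
from h import *
o,im=shot('top','t15'); find('top',['nest','block','foot','knob'],o)
o,im=shot('side','s15'); find('side',['nest','block','foot','knob'],o); A=im[150:330,220:400,::-1]; cv2.imwrite('pics/c17.png',cv2.resize(A,None,fx=3.3,fy=3.3,interpolation=cv2.INTER_CUBIC))
E
```

```text
39.35 pos [ 0.5132 -0.086   0.0804] tx [ 0.3894  0.0599 -0.9191] jaw 88.53 jawz 0.0758 F [ 4.5 -2.  -5.9] g 0.0209 q [ 11.4  -4.3   0.9 129.6 -14.7  33.8 110.7]
pull 0.0115 side -0.0001 slide -0.0985 Fa -7.4 Fn 0.2 Fy -2.2
top nest 0.62 [ 0.6177 -0.0828  0.0522]
top block 0.86 [ 0.6187 -0.0789  0.0484]
top foot 0.74 [ 0.6221 -0.0826  0.1231]
top knob 0.37 [ 0.6706 -0.3076 -0.0019]
top knob 0.22 [ 0.6175 -0.0769  0.2353]
side nest 0.58 [ 0.6238 -0.0792  0.0449]
side block 0.82 [ 0.6212 -0.0805  0.0456]
side foot 0.75 [ 0.6205 -0.0769  0.1273]
side foot 0.71 [ 0.6188 -0.0796  0.2413]
```

View pics/c17.png

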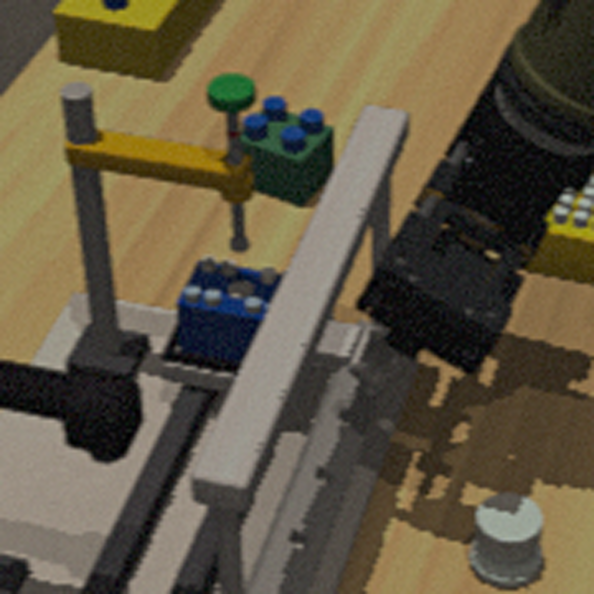

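```bash
python3 -m pendant '{"xyz":[[0,-0.0015,0],[0.0023,0,-0.0033],[0.0023,0,-0.0033],[0,0,0]],"turn":[0,0,0,0]}' >/dev/null; python3 t.py; python3 e.py
```

```text
40.35 pos [ 0.518  -0.0856  0.0735] tx [ 0.3886  0.0625 -0.9193] jaw 88.66 jawz 0.0776 F [ 3.8 -0.1 -3.8] g 0.0209 q [ 11.3  -3.    1.  129.3 -15.2  32.8 111.3]
pull 0.003 side -0.0001 slide -0.0983 Fa -5.3 Fn 0.9 Fy -0.3
```

```bash
python3 -m pendant '{"xyz":[[0.0017,0,-0.0025],[0,0,0]],"turn":[0,0]}' >/dev/null; python3 t.py; python3 e.py
python3 -m pendant '{"xyz":[[0,0,0],[0,0,0],[0,0,0],[0,0,0]],"turn":[0,0,0,0]}' 0.6 >/dev/null; python3 t.py; python3 e.py
```

```text
40.6 pos [ 0.5197 -0.0855  0.0711] tx [ 0.3883  0.0628 -0.9194] jaw 88.67 jawz 0.0779 F [ 1.3 -0.8 -1.4] g 0.0209 q [ 11.2  -2.5   0.9 129.2 -15.4  32.5 111.5]
pull 0.0001 side -0.0001 slide -0.0983 Fa -1.9 Fn 0.2 Fy -0.8
41.1 pos [ 0.5193 -0.0849  0.0713] tx [ 0.3875  0.0637 -0.9197] jaw 88.72 jawz 0.0785 F [-0.2  0.4  0. ] g 0.0495 q [ 11.2  -2.6   0.9 129.2 -15.4  32.6 111.5]
pull 0.0005 side -0.0003 slide -0.0977 Fa 0.1 Fn -0.1 Fy 0.4
```

```bash
python3 -m pendant '{"xyz":[[-0.012,-0.001,0.025],[-0.014,-0.002,0.03],[-0.016,-0.002,0.04],[-0.016,-0.002,0.05],[-0.01,0,0.05],[-0.005,0,0.05],[0,0,0]],"turn":[0,0,0,0,0,0,0]}' >/dev/null; python3 t.py
python3 - <<'E'
from h import *
o,im=shot('wrist','w16'); find('wrist',['nest','block','foot','button','knob'],o)
o,im=shot('side','s16'); find('side',['nest','block','foot','button','knob'],o)
o,im=shot('top','t16'); find('top',['nest','block','foot','button','knob'],o)
E
```

```text
41.98 pos [ 0.4769 -0.1039  0.3088] tx [ 0.3523  0.0783 -0.9326] jaw 88.88 jawz 0.091 F [-0.3 -0.4 -0.1] g 0.0521 q [ 27.2 -17.3  -8.1 112.  -14.4  67.4 110.5]
wrist block 0.93 [ 0.6231 -0.0764  0.048 ]
wrist foot 0.64 [ 0.6168 -0.0847  0.1247]
wrist button 0.7 [ 0.6215 -0.0797  0.2407]
wrist knob 0.93 [ 0.5112 -0.0835  0.0877]
side nest 0.58 [ 0.6228 -0.0803  0.0457]
side nest 0.52 [ 0.5205 -0.0842  0.0888]
side block 0.59 [ 0.6186 -0.0772  0.0469]
side block 0.41 [ 6.726e-01 -3.072e-01  1.000e-04]
side foot 0.83 [ 0.6253 -0.0792  0.1263]
side button 0.75 [ 0.6189 -0.0786  0.2396]
side knob 0.62 [ 0.5186 -0.0837  0.0889]
top nest 0.82 [ 0.6208 -0.0861  0.0529]
top block 0.91 [ 0.6198 -0.0785  0.0497]
top foot 0.5 [ 0.6183 -0.0811  0.1258]
top button 0.49 [ 0.6167 -0.0772  0.2388]
```

View pics/w16.png

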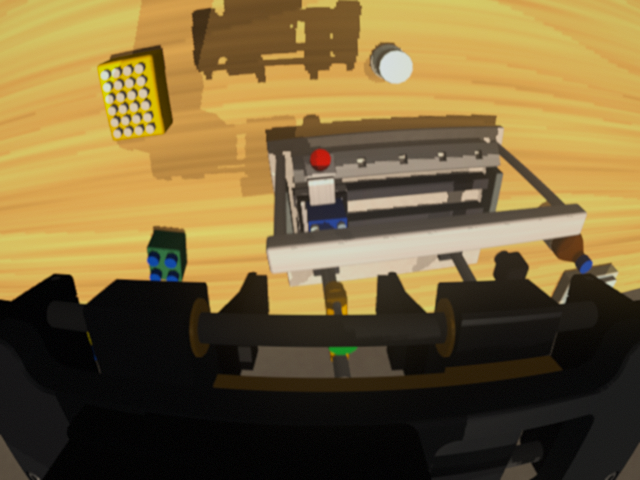

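View pics/s16.png

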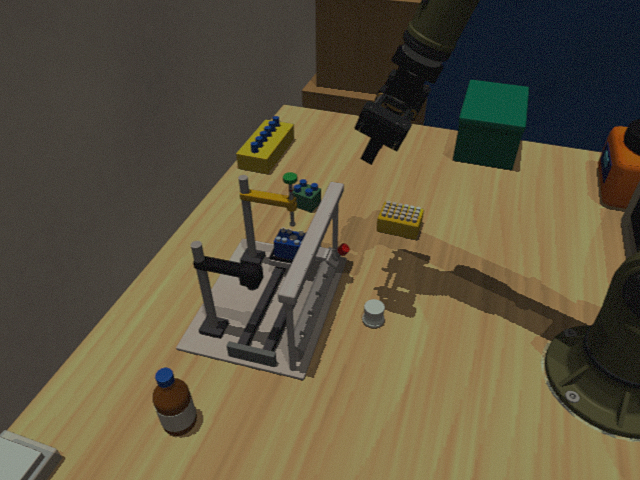

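```bash
python3 -m pendant '{"xyz":[[0.03,0.004,0],[0.035,0.005,0],[0.035,0.005,0],[0.035,0.005,-0.01],[0.015,0.005,-0.01],[0,0,0],[0,0,0]],"turn":[0,0,0,0,0,0,0]}' 0 20 >/dev/null; python3 t.py
python3 - <<'E'
from h import *
o,im=shot('wrist','w17'); find('wrist',['button','foot','block'],o)
o,im=shot('side','s17'); find('side',['button'],o); A=im[100:300,200:380,::-1]; cv2.imwrite('pics/c18.png',cv2.resize(A,None,fx=3,fy=3,interpolation=cv2.INTER_CUBIC))
E
```

```text
43.75 pos [ 0.6279 -0.0788  0.2841] tx [ 0.3466  0.0797 -0.9346] jaw 88.79 jawz 0.0927 F [ 0.4 -0.3 -0.4] g 0.0006 q [ 23.9   1.2 -14.8  98.8  -8.4  60.9  99.8]
wrist button 0.6 [ 0.6235 -0.0811  0.2402]
wrist foot 0.78 [ 0.6154 -0.0832  0.1261]
wrist foot 0.64 [0.5923 0.0191 0.0019]
wrist block 0.85 [ 0.6169 -0.0789  0.0498]
side button 0.87 [ 0.6228 -0.0814  0.2375]
side button 0.24 [0.4232 0.0024 0.003 ]
```

View pics/w17.png

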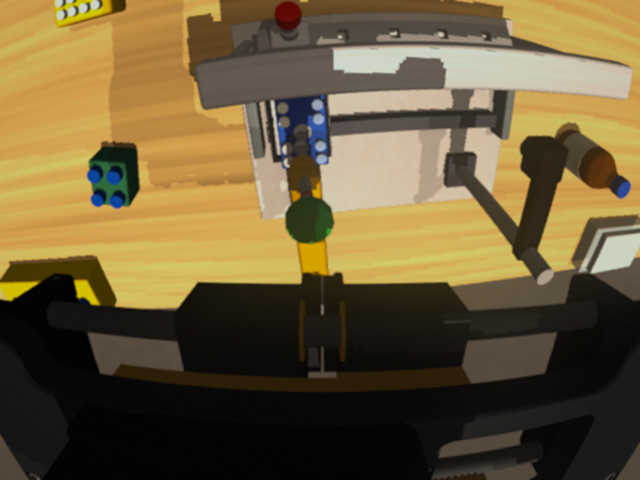

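View pics/c18.png

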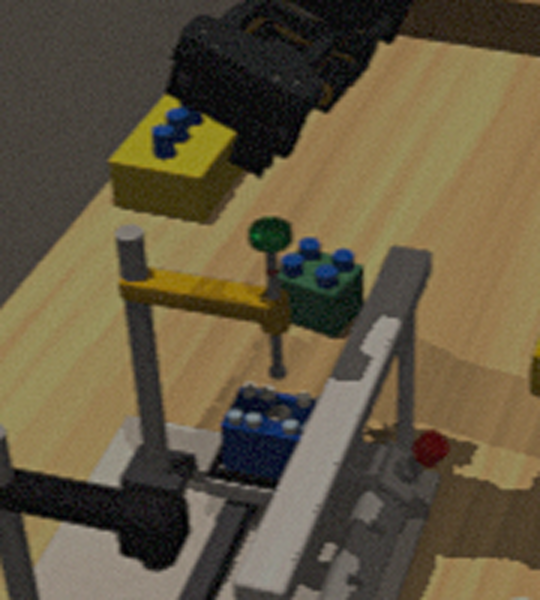

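```bash
python3 -m pendant '{"xyz":[[0,-0.0025,-0.013],[0,0,-0.013],[0,0,-0.01],[0,0,0]],"turn":[0,0,0,0]}' >/dev/null; python3 t.py
python3 -m pendant '{"xyz":[[0,0,-0.008],[0,0,-0.008],[0,0,0]],"turn":[0,0,0]}' >/dev/null; python3 t.py
```

```text
44.55 pos [ 0.6273 -0.0817  0.2451] tx [ 0.3462  0.0794 -0.9348] jaw 88.75 jawz 0.0926 F [ 0.1  0.4 -0.1] g 0.0004 q [ 24.    2.3 -14.8 102.1  -8.6  56.6 100.7]
44.92 pos [ 0.6283 -0.0817  0.2299] tx [ 0.3489  0.079  -0.9338] jaw 88.77 jawz 0.0921 F [-1.7 -0.   3.1] g 0.0006 q [ 24.    2.8 -14.8 103.4  -8.6  54.7 100.9]
```

```bash
python3 -m pendant '{"xyz":[[0,0,-0.007],[0,0,-0.007],[0,0,0]],"turn":[0,0,0]}' >/dev/null; python3 t.py
python3 -m pendant '{"xyz":[[0,0,-0.004],[0,0,0]],"turn":[0,0]}' >/dev/null; python3 t.py
```

```text
45.3 pos [ 0.6289 -0.0818  0.2163] tx [ 0.3508  0.0786 -0.9332] jaw 88.78 jawz 0.0918 F [-1.9 -0.   4.2] g 0.0001 q [ 23.9   3.3 -14.9 104.5  -8.6  53.  101.1]
45.55 pos [ 0.629  -0.0818  0.2125] tx [ 0.3512  0.0785 -0.933 ] jaw 88.79 jawz 0.0917 F [-1.7  1.   3.6] g 0.0006 q [ 23.9   3.4 -14.9 104.8  -8.6  52.5 101.1]
```

```bash
python3 -m pendant '{"xyz":[[0,0,-0.003],[0,0,0]],"turn":[0,0]}' >/dev/null; python3 t.py
python3 -m pendant '{"xyz":[[0,0,-0.002],[0,0,0]],"turn":[0,0]}' >/dev/null; python3 t.py
```

```text
45.8 pos [ 0.6294 -0.0818  0.2119] tx [ 0.3529  0.0781 -0.9324] jaw 88.8 jawz 0.0913 F [-3.1 -0.8  4.6] g 0.0003 q [ 23.9   3.4 -14.9 104.9  -8.6  52.3 101.1]
46.05 pos [ 0.6295 -0.0818  0.212 ] tx [ 0.3541  0.0778 -0.932 ] jaw 88.81 jawz 0.091 F [-2.1  0.2  4.4] g 0.0003 q [ 23.9   3.4 -14.9 105.   -8.6  52.2 101.2]
```

```bash
python3 -m pendant '{"xyz":[[0,0,-0.002],[0,0,-0.002],[0,0,-0.002]],"turn":[0,0,0]}' >/dev/null; python3 t.py
python3 - <<'E'
from h import *
o,im=shot('side','s18'); A=im[100:300,200:380,::-1]; cv2.imwrite('pics/c19.png',cv2.resize(A,None,fx=3,fy=3,interpolation=cv2.INTER_CUBIC)); find('side',['foot','button'],o)
print(obs()['force'])
E
```

```text
46.42 pos [ 0.6298 -0.0819  0.2114] tx [ 0.3572  0.0769 -0.9309] jaw 88.83 jawz 0.0901 F [-8.4  0.6 13.8] g 0.0003 q [ 23.9   3.3 -14.9 105.1  -8.6  51.9 101.2]
side foot 0.65 [ 0.6179 -0.0808  0.0989]
side foot 0.61 [ 0.6187 -0.0804  0.0474]
side button 0.67 [ 0.6202 -0.0806  0.2067]
[-7.89641318  1.17422103 12.11606736]
```

View pics/c19.png

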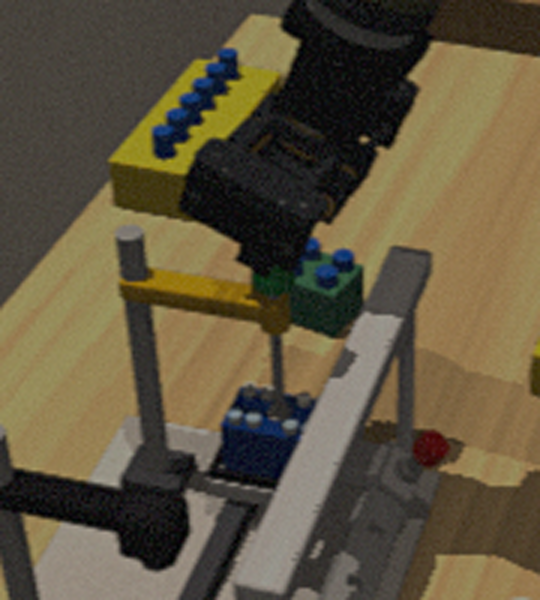

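```bash
python3 -m pendant '{"xyz":[[0,0,-0.002],[0,0,-0.002],[0,0,-0.002]],"turn":[0,0,0]}' >/dev/null; python3 t.py
python3 -m pendant '{"xyz":[[0,0,0.008],[0,0,0.012],[0,0,0.015],[0,0,0.02],[0,0,0.03],[-0.02,0,0.04],[-0.03,0,0.03],[0,0,0],[0,0,0],[0,0,0]],"turn":[0,0,0,0,0,0,0,0,0,0]}' >/dev/null; python3 t.py
python3 - <<'E'
from h import *
names=['nest','block','foot','button','knob','jar','tipbox','bottle','tuberack']
o,im=shot('side','s19'); find('side',names,o);A=im[100:300,200:380,::-1]; cv2.imwrite('pics/c20.png',cv2.resize(A,None,fx=3,fy=3,interpolation=cv2.INTER_CUBIC))
o,im=shot('top','t19'); find('top',names,o)
o,im=shot('wrist','w19'); find('wrist',['nest','block','knob','foot'],o)
E
```

```text
46.95 pos [ 0.6298 -0.0818  0.2114] tx [ 0.3601  0.076  -0.9298] jaw 88.87 jawz 0.089 F [-8.8 -0.3 13.5] g 0.0007 q [ 23.9   3.2 -14.9 105.3  -8.7  51.6 101.3]
48.2 pos [ 0.5777 -0.0811  0.369 ] tx [ 0.3539  0.0779 -0.932 ] jaw 88.91 jawz 0.0904 F [-0.7 -0.1 -0.8] g 0.0005 q [ 25.3  -6.2 -13.4  96.3 -10.6  70.5 101.6]
side nest 0.7 [ 0.6202 -0.0824  0.0466]
side block 0.81 [ 0.6208 -0.0811  0.0467]
side block 0.66 [ 0.5226 -0.0814  0.0854]
side foot 0.72 [ 0.6219 -0.0787  0.1281]
side foot 0.28 [ 0.6248 -0.0805  0.0445]
side knob 0.64 [ 0.5221 -0.0836  0.0843]
side jar 0.78 [0.4254 0.0026 0.0044]
side jar 0.27 [ 0.4431 -0.2952 -0.0059]
side tipbox 0.79 [ 0.4375 -0.2934 -0.0012]
side bottle 0.98 [6.711e-01 3.064e-01 6.000e-04]
side tuberack 0.73 [ 0.6758 -0.3076 -0.0008]
top nest 0.88 [ 0.6163 -0.0808  0.0542]
top nest 0.25 [0.6742 0.307  0.0027]
top block 0.84 [ 0.6193 -0.0802  0.0455]
top foot 0.64 [ 0.621  -0.0818  0.1251]
top foot 0.3 [ 0.6155 -0.0774  0.0467]
top button 0.62 [ 0.6183 -0.0779  0.0472]
top button 0.4 [ 0.6189 -0.0788  0.2381]
top knob 0.63 [ 0.5099 -0.0831  0.0874]
top jar 0.68 [ 0.4239  0.0059 -0.0033]
top bottle 0.81 [0.6717 0.3049 0.0059]
wrist block 0.61 [ 0.621  -0.075   0.0503]
wrist block 0.4 [ 0.6185 -0.0817  0.1246]
wrist knob 0.94 [ 0.5103 -0.0861  0.0872]
wrist knob 0.5 [ 0.4398 -0.2964  0.0013]
wrist foot 0.86 [ 0.6168 -0.0831  0.1247]
```

View pics/c20.png

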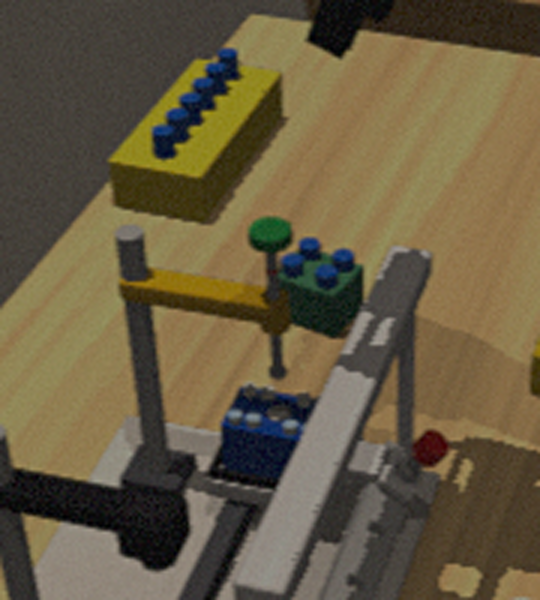

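View pics/w19.png

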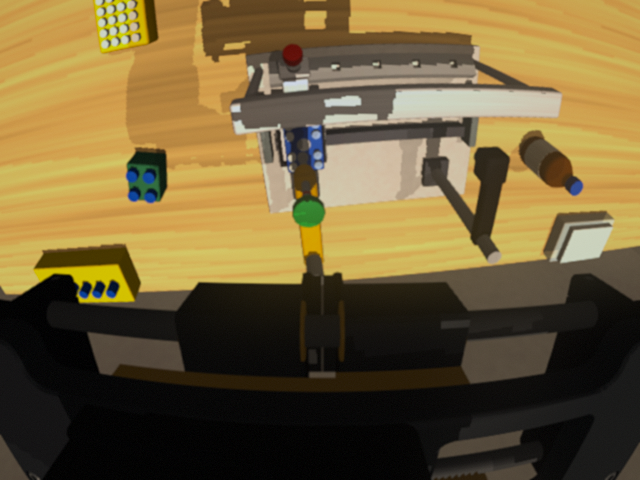

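Run:
```python
from h import *
def red(f):
    im=cv2.imread(f).astype(int); m=(im[:,:,2]>90)&(im[:,:,1]<50)&(im[:,:,0]<50); m[:,:300]=0;m[:200]=0;m[:,400:]=0
    y,x=np.nonzero(m); return x.mean().round(2),y.mean().round(2),len(x)
print(red('pics/side0.png'),red('pics/s12.png'),red('pics/s16.png'),red('pics/s19.png'))
k0=np.array([.5085,.0125,.084]); k1=k0+[.00505,-.0999,0]; a=np.array([-.573,-.029,.819])
p=lambda q:np.round(w2p('side',q),2)
print(p(k0),p(k1),p(k1+.002*a),p(k1+.009*a), p(k1+np.array([-.0005,.01,0])))
```

```text
(np.float64(332.56), np.float64(281.94), 62) (np.float64(332.78), np.float64(281.53), 64) (np.float64(345.22), np.float64(247.7), 46) (np.float64(nan), np.float64(nan), 0)
[330.84 283.41] [343.71 248.74] [344.29 248.22] [346.33 246.42] [342.5  251.99]<stdin>:4: RuntimeWarning: Mean of empty slice.
  ret = ret.dtype.type(ret / rcount)
```

```bash
python3 -c "
from h import *
print(sign_off(), obs()['time_s'])"
```

```text
the job is handed in; nothing more can be done
the job is handed in; nothing more can be done
```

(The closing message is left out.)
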